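Strip the nested sleeves, inspect the large one, grade them in the rack

TASK

Each steel sleeve is stuck in its flanged housing: slide the housing under the lips of the dark steel dock, pull the sleeve out, stand it upright in the blue rack's pocket of its own size and put every housing back upright on the white paper. Before the large sleeve goes into the rack, hold it upright and clear of its housing about 10 cm in front of the inspection camera's lens and turn it to face the lens for half a second each with the plain side to the left of its slot, then the slotted side, then the plain side to the right (left and right as you look at the slot). Do not touch the lens, and leave the other things on the bench where they are.

Things in the scene. Friction and masses are not known exactly. Their poses are not given: they have to be found in the camera images.
- sleeve_s_c (a point): centre (half-way up) of the small sleeve, an upright square steel bar 32 x 32 x 100 mm (z), 0.22 kg. A dark 12 mm slot runs down its +x side, a dark notch on top leads to it; its +y and -y sides are plain. It starts tight in the housing of its size, same axes, feet level, its top 42 mm standing clear. May be absent; its housing is then empty.
- housing_s_c (a point): centre (29 mm above its foot) of the small housing, aluminium, 0.32 kg, 58 mm tall: square body 46 mm wide, 34 mm square bore right through, foot flange 92 x 92 x 10 mm, sides along x and y. Sprung rubber wipers in the bore grip the sleeve: it takes some 7 to 13 N to pull out, over 58 mm, more than the housing weighs, so a lifted sleeve brings an unheld housing along.
- pocket_s (a point): middle of the floor (4 mm above the bench) of the small pocket of the blue rack, 50 x 50 mm inside, wall tops 30 mm above the bench, sides along x and y. The pockets stand in a row along y (small, medium, large towards +y); the rack is fixed, 76 x 194 mm.
- sleeve_m_c (a point): centre (half-way up) of the medium sleeve, an upright square steel bar 40 x 40 x 100 mm (z), 0.22 kg. A dark 12 mm slot runs down its +x side, a dark notch on top leads to it; its +y and -y sides are plain. It starts tight in the housing of its size, same axes, feet level, its top 42 mm standing clear. May be absent; its housing is then empty.
- housing_m_c (a point): centre (29 mm above its foot) of the medium housing, aluminium, 0.32 kg, 58 mm tall: square body 54 mm wide, 42 mm square bore right through, foot flange 92 x 92 x 10 mm, sides along x and y. Sprung rubber wipers in the bore grip the sleeve: it takes some 7 to 13 N to pull out, over 58 mm, more than the housing weighs, so a lifted sleeve brings an unheld housing along.
- pocket_m (a point): middle of the floor (4 mm above the bench) of the medium pocket of the blue rack, 58 x 58 mm inside, wall tops 30 mm above the bench, sides along x and y. The pockets stand in a row along y (small, medium, large towards +y); the rack is fixed, 76 x 194 mm.
- sleeve_l_c (a point): centre (half-way up) of the large sleeve, an upright square steel bar 48 x 48 x 100 mm (z), 0.22 kg. A dark 12 mm slot runs down its +x side, a dark notch on top leads to it; its +y and -y sides are plain. It starts tight in the housing of its size, same axes, feet level, its top 42 mm standing clear.
- housing_l_c (a point): centre (29 mm above its foot) of the large housing, aluminium, 0.32 kg, 58 mm tall: square body 62 mm wide, 50 mm square bore right through, foot flange 92 x 92 x 10 mm, sides along x and y. Sprung rubber wipers in the bore grip the sleeve: it takes some 7 to 13 N to pull out, over 58 mm, more than the housing weighs, so a lifted sleeve brings an unheld housing along.
- pocket_l (a point): middle of the floor (4 mm above the bench) of the large pocket of the blue rack, 66 x 66 mm inside, wall tops 30 mm above the bench, sides along x and y. The pockets stand in a row along y (small, medium, large towards +y); the rack is fixed, 76 x 194 mm.
- dock_seat (a point): centre, at bench height, of a housing home in the fixed dark steel dock. Channel along its y: mouth at y = -67 mm, stop at +47 mm, no floor, 100 mm wide at the bench; lips on both sides (underside 15, top 24 mm above the bench) leave a 72 mm gap. A flange slid in along the bench goes under the lips, which then hold the housing down. 128 x 129 mm outside.
- lens (a point): centre of the inspection camera's front glass, 165 mm above the bench, fixed; it looks along its own -x. 40 mm barrel, black 50 x 56 x 50 mm camera behind, post, and a 90 mm square foot that reaches 15 mm in front of the glass at bench height.
- sheet: white paper sheet fixed on the bench, 210 mm along its x by 470 mm along its y, 2 mm thick; origin in its middle, on the bench. The housings start on it.
- screwdriver: screwdriver lying on the bench, origin about its middle; a bystander, to be left alone
- wrench: wrench, about 200 mm long, lying on the bench; a bystander, to be left alone
- bearing: ball bearing ring 60 mm across, 18 mm high, origin under its centre; a bystander, to be left alone
- bowl: black filter bowl 84 mm across, 90 mm tall, origin under its centre; a bystander, to be left alone
- rotor: steel rotor core 64 mm across, 50 mm tall, origin under its centre; a bystander, to be left alone
- oil: oil bottle 56 mm across, 130 mm tall, origin under its centre; a bystander, to be left alone
- coupling: dark shaft coupling 68 mm across, 45 mm tall, origin under its centre; a bystander, to be left alone

How it is judged:
On the way, in this order (a step that is already met when the one before it is completed fails the run):
1. the large sleeve, out of its housing, upright with its centre 6 to 15 cm in front of the lens and within 3 cm of the lens's axis, faces the lens with its plain side left of the slot (-y) (y of lens in the frame of sleeve_l_c between -0.15 and -0.06 m and x of lens in the frame of sleeve_l_c between -0.03 and 0.03 m and y of sleeve_l_c in the frame of lens between -0.03 and 0.03 m and z of sleeve_l_c in the frame of lens between -0.035 and 0.035 m and angle between sleeve_l_c's own z axis and vertical below 0.25 rad and distance between sleeve_l_c and housing_l_c above 0.09 m), for 0.4 s.
2. the large sleeve, out of its housing, upright with its centre 6 to 15 cm in front of the lens and within 3 cm of the lens's axis, faces the lens with its slotted side (+x) (x of lens in the frame of sleeve_l_c between 0.06 and 0.15 m and y of lens in the frame of sleeve_l_c between -0.03 and 0.03 m and y of sleeve_l_c in the frame of lens between -0.03 and 0.03 m and z of sleeve_l_c in the frame of lens between -0.035 and 0.035 m and angle between sleeve_l_c's own z axis and vertical below 0.25 rad and distance between sleeve_l_c and housing_l_c above 0.09 m), for 0.4 s.
3. the large sleeve, out of its housing, upright with its centre 6 to 15 cm in front of the lens and within 3 cm of the lens's axis, faces the lens with its plain side right of the slot (+y) (y of lens in the frame of sleeve_l_c between 0.06 and 0.15 m and x of lens in the frame of sleeve_l_c between -0.03 and 0.03 m and y of sleeve_l_c in the frame of lens between -0.03 and 0.03 m and z of sleeve_l_c in the frame of lens between -0.035 and 0.035 m and angle between sleeve_l_c's own z axis and vertical below 0.25 rad and distance between sleeve_l_c and housing_l_c above 0.09 m), for 0.4 s.
At the end, for the whole second after the job is handed in: every sleeve present stands upright (within 7 degrees) on the floor of the rack's pocket of its size, and every housing stands upright on the bench with its centre over the white sheet (up to 1 cm beyond its edge), all at rest (x of sleeve_s_c in the frame of pocket_s between -0.013 and 0.013 m and y of sleeve_s_c in the frame of pocket_s between -0.013 and 0.013 m and z of sleeve_s_c in the frame of pocket_s between 0.044 and 0.056 m and angle between each of sleeve_s_c, sleeve_m_c, sleeve_l_c's own z axis and vertical below 0.12 rad and linear speed of each of sleeve_s, housing_s, sleeve_m, housing_m, sleeve_l, housing_l below 0.02 m/s and x of housing_s_c in the frame of sheet between -0.115 and 0.115 m and y of housing_s_c in the frame of sheet between -0.245 and 0.245 m and height (world z) of housing_s_c between 0.024 and 0.038 m and angle between each of housing_s_c, housing_m_c, housing_l_c's own z axis and vertical below 0.08 rad and x of sleeve_m_c in the frame of pocket_m between -0.013 and 0.013 m and y of sleeve_m_c in the frame of pocket_m between -0.013 and 0.013 m and z of sleeve_m_c in the frame of pocket_m between 0.044 and 0.056 m and x of housing_m_c in the frame of sheet between -0.115 and 0.115 m and y of housing_m_c in the frame of sheet between -0.245 and 0.245 m and height (world z) of housing_m_c between 0.024 and 0.038 m and x of sleeve_l_c in the frame of pocket_l between -0.013 and 0.013 m and y of sleeve_l_c in the frame of pocket_l between -0.013 and 0.013 m and z of sleeve_l_c in the frame of pocket_l between 0.044 and 0.056 m and x of housing_l_c in the frame of sheet between -0.115 and 0.115 m and y of housing_l_c in the frame of sheet between -0.245 and 0.245 m and height (world z) of housing_l_c between 0.024 and 0.038 m); the robot touches nothing.
It fails at once if the lens is touched (contact force between anything else and lens above 1 N).
It fails at once if a bystander is moved more than 5 cm (distance of any of screwdriver, wrench, bearing, bowl, rotor, oil, coupling from where it was at the start of the episode above 0.05 m).
Of sleeve_s, sleeve_m only 1 to 2 are there at a start; the rules pass over those that are not, and their reading is None.
At some moment in a run one of housing_s, housing_m, housing_l may be knocked a few centimetres aside while the robot is not near it.
It also fails if it takes over 210 s, if anything falls off the work surface, if the arm or the gripper's body presses on something with over 40 N, if the wrist force passes 120 N, or if a joint passes its speed limit or range.

ROBOT

A 7-joint arm with a two-finger parallel gripper is mounted at the origin on the work surface. World frame = base frame: x ahead of the robot, y to its left, z up, the work surface at z = 0. Lengths are in m, angles in rad, forces in N, time in s.
With the tool pointing down it reaches from about 0.35 to 0.9 m from the base axis. Payload 7.2 kg.
Tool frame: the origin (TCP) lies on the front face of the gripper's body, between the roots of the fingers; the fingertips stand 73 mm ahead of it and the grasp point (between the pads) lies 54 mm ahead of it; z points along the fingers, y is the line along which they close (so a half turn about z gives the same grasp; the last joint's range is limited). The gripper opens to 85 mm and grips with 20 to 120 N. Pads are 22 mm wide; open, the fingers measure 114 mm over their backs; the gripper's body (76 mm by 85 mm) begins 54 mm behind the grasp point. The pads swing forward as they close: fully open they stand 13 mm farther back than shut.
Start: joints at [-1.259, 0.411, -0.013, 1.596, 0.006, 1.134, -0.082], TCP at [0.232, 0.58, 0.304] pointing down, gripper open.
Joint ranges: [-2.95, 2.95], [-0.29, 1.99], [-1.47, 1.44], [0.14, 2.54], [-1.03, 4.17], [0.13, 1.85], [-2.86, 2.86]. Speed limits (rad/s): [2.39, 2.39, 3.01, 3.01, 3.14, 3.14, 3.14].

INTERFACE

Orientations are given as a 3x3 rotation matrix whose columns are the frame's x, y, z axes.
In Python, from cell import read_state, camera, camera_model, finish_job gives the robot as it stands. The module is installed in compiled form; this text tells all that it offers.
- The arm moves only by the tool step_arm, never from a script. Its argument "series" is a list of rows, each an object of numbers: "tx", "ty", "tz": the shift along the tool's x, y, z in m; "yaw": the turn about the tool's z in degrees. In form: [{"tx": .., "ty": .., "tz": .., "yaw": ..}, ...]. A call has 1 to 20 rows; each row is the pose to reach, as a shift and turn from the pose commanded when the call began, along the tool's axes at that moment; what a row does not reach only later rows make up. A row lasts 1/8 s, in which the tool goes at most 62.5 mm and 10.7 degrees, less where a joint would pass 70% of its speed; a pose out of reach is approached as far as the arm can. A call with a gripper value outside its range is refused whole. "gripper" is the closure, from -1 (fully open) to 1 (shut), so that 0 is half open, set as the call begins (left out, the last holds). The fingers move at their own pace and stop on an object; the grip force is fixed at half the most. Time passes only in rows, so rows that repeat a pose let the fingers close. It gives the time, the measured TCP pose, the force, the opening and the grip force at its end, in the units of the state.
- read_state(): the state, without advancing time (a new reading comes with each control period).
- camera(name): name is "side" or "top" or "wrist"; returns the picture (480x640x3 uint8, red, green, blue); there is no depth.
- camera_model(name): a dict with "intrinsics" (3x3 intrinsics, pixels), "world_from_camera" (4x4, takes a point from camera to world coordinates); the wrist camera has in their place "mount" (4x4, takes a point from camera to tool coordinates, whose origin is the TCP and whose axes are the flange's). Camera axes: x right, y down, z forward; pixel columns grow to the right and rows downward; lengths in m; the calibration is good to about 2 mm. A picture is of the moment at which its call begins: read the wrist's pose just before it. camera_model takes no time and is no camera call.
- finish_job(): hands the job in; it is judged then, once.
The state is a dict: "time": time; "qpos": joint angles; "joint_velocities": joint speeds; "effort": joint torques, N m; "position": TCP position; "ee_rot": TCP orientation; "wrist_force": force on the tool from outside, world axes, zero at the start; "moment": the same for the moment, N m; "grip_width": opening from 0.0 (shut) to 1.0 (fully open); "grasp_force": force on a finger pad.
Only numpy, scipy, OpenCV 4.12 (cv2) and the standard library are available. Lean on these libraries where they do the work, as an engineer would, in place of code of your own. Each camera call takes 0.05 s, during which the arm holds its last target. There are 200 camera calls.

## Working session

There is one attempt and no reset: what is moved stays moved. The work goes in short steps, Python scripts to look and compute and a tool call to move; the robot and the scene stay as the last step left them, time stands still between calls to the robot, and variables do not carry over. Pictures are saved under pics/ and viewed, at most 14 in all, crops included, and the job is handed in when it is done.

Besides the shell and the picture viewer there is one more tool, called after "Call:" by a JSON object that holds its "name" and its "arguments". step_arm: Moves the arm, as the interface text tells. Its arguments: {"type":"object","properties":{"series":{"type":"array"},"gripper":{"type":"number"}},"required":["series"]}

```bash
mkdir -p pics; python3 - <<'E'
from cell import *
import cv2,numpy as np
s=read_state();print(s['time'],s['position'],np.round(s['ee_rot'],3).tolist(),s['grip_width'])
for n in['top','side','wrist']:
    cv2.imwrite(f'pics/{n}0.png',camera(n)[:,:,::-1]);m=camera_model(n);print(n,{k:np.round(v,4).tolist() for k,v in m.items()})
E
```

```text
0.0 [0.23158362 0.58009999 0.30306955] [[-0.929, 0.371, -0.0], [0.371, 0.929, -0.002], [-0.0, -0.002, -1.0]] 1.0001152366176382
top {'intrinsics': [[550.3622, 0.0, 316.9143], [0.0, 550.3622, 236.9715], [0.0, 0.0, 1.0]], 'world_from_camera': [[-0.0186, -0.9883, 0.1511, 0.3559], [-0.9998, 0.0178, -0.0067, 0.0334], [0.0039, -0.1512, -0.9885, 1.5524], [0.0, 0.0, 0.0, 1.0]]}
side {'intrinsics': [[487.8433, 0.0, 327.09], [0.0, 487.8433, 239.9894], [0.0, 0.0, 1.0]], 'world_from_camera': [[0.987, -0.0916, 0.1322, 0.41], [-0.1602, -0.486, 0.8592, -0.9547], [-0.0145, -0.8691, -0.4943, 0.6841], [0.0, 0.0, 0.0, 1.0]]}
wrist {'intrinsics': [[413.3645, 0.0, 315.9136], [0.0, 413.3645, 246.2152], [0.0, 0.0, 1.0]], 'mount': [[-0.0, -0.9621, -0.2728, 0.0689], [1.0, -0.0001, 0.0004, -0.0009], [-0.0004, -0.2728, 0.9621, -0.0697], [0.0, 0.0, 0.0, 1.0]]}
```

View pics/top0.png

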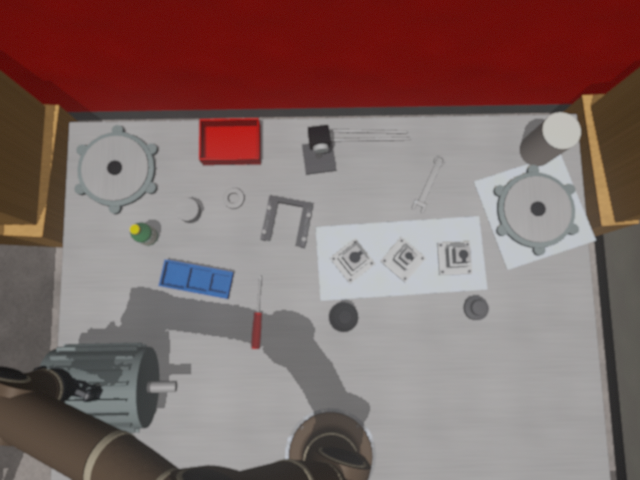

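View pics/side0.png

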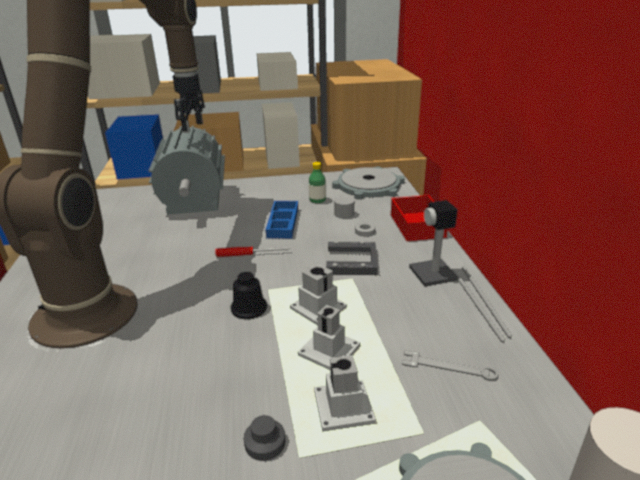

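The top view shows the sheet with three loaded housings at about (353,258), (402,257) and (455,256). The dock is at (288,220), the rack at (197,279) and the camera at (320,145).

```bash
cat > h.py <<'E'
from cell import *
import cv2,numpy as np
def cast(n,px,z,pose=None):
    m=camera_model(n);K=m['intrinsics']
    if n=='wrist':
        T=np.eye(4);T[:3,:3],T[:3,3]=pose[1],pose[0];T=T@m['mount']
    else:T=np.array(m['world_from_camera'])
    px=np.atleast_2d(np.array(px,float));d=np.c_[px,np.ones(len(px))]@np.linalg.inv(K).T@T[:3,:3].T
    o=T[:3,3];return (o+d*((z-o[2])/d[:,2])[:,None])[:,:2]
def rect(p):
    c,(w,h),a=cv2.minAreaRect((np.array(p)*1000).astype(np.float32));return np.round(c,1),(round(w,1),round(h,1)),round(a,1)
def snap(f):
    s=read_state();im=camera('wrist')[:,:,::-1].copy();cv2.imwrite(f,im);return im,(np.array(s['position']),np.array(s['ee_rot']))
E
python3 - <<'E'
from h import *
im=cv2.imread('pics/top0.png')
cv2.imwrite('pics/topc.png',cv2.resize(im[115:315,155:495],None,fx=2.35,fy=2.35,interpolation=cv2.INTER_CUBIC))
hsv=cv2.cvtColor(im,cv2.COLOR_BGR2HSV)
m=cv2.inRange(hsv,(100,120,50),(130,255,255));m[:, :150]=0;m[:250]=0
c=max(cv2.findContours(m,0,2)[0],key=cv2.contourArea)[:,0];print('rack',rect(cast('top',c,.03)))
m=(im.min(2)>195).astype(np.uint8);m[:215]=0;m[:,490:]=0;m[305:]=0
c=max(cv2.findContours(m,0,2)[0],key=cv2.contourArea)[:,0];print('sheet',rect(cast('top',c,.002)))
for n,p,z in[('A',(353,258),.06),('B',(402,257),.06),('C',(455,256),.06),('dock',(288,220),.02),('lens',(320,150),.165),('screw',(261,276),.01),('bowl',(343,316),.04),('coup',(475,307),.02),('wr',(419,208),0),('bear',(234,198),.01)]:print(n,cast('top',p,z).round(3))
E
```

```text
rack (array([478.4, 359.4]), (190.3, 71.2), 78.3)Traceback (most recent call last):
  File "<stdin>", line 8, in <module>
ValueError: max() iterable argument is empty
```

View pics/topc.png

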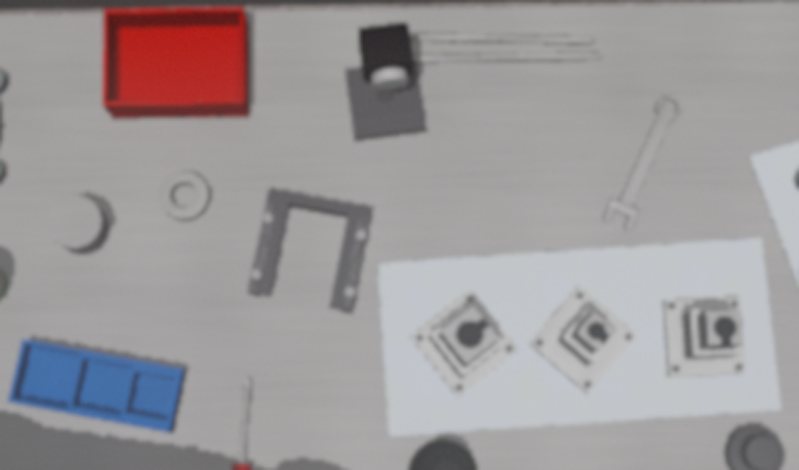

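The crop shows the large housing on the left of the sheet, the small one in the middle and the medium on the right. The dock mouth opens toward the robot and the lens also faces the robot.

```bash
python3 - <<'E'
from h import *
im=cv2.imread('pics/top0.png')
m=(im.min(2)>178).astype(np.uint8);m[:215]=0;m[:,487:]=0;m[305:]=0
m=cv2.morphologyEx(m,cv2.MORPH_CLOSE,np.ones((9,9)))
c=max(cv2.findContours(m,0,2)[0],key=cv2.contourArea)[:,0];print('sheet',rect(cast('top',c,.002)))
for n,p,z in[('A',(353,258),.06),('B',(402,257),.06),('C',(455,256),.06),('dock',(288,220),.02),('lens',(320,150),.165),('screw',(261,276),.01),('bowl',(343,316),.04),('coup',(475,307),.02),('wr',(419,208),0),('bear',(234,198),.01)]:print(n,cast('top',p,z).round(3))
# dock, contour
m=(im.max(2)<120).astype(np.uint8);m[:190]=0;m[255:]=0;m[:,:255]=0;m[:,318:]=0
c=max(cv2.findContours(m,0,2)[0],key=cv2.contourArea)[:,0];print('dock',rect(cast('top',c,.024)))
E
```

```text
sheet (array([ 529.5, -212.8]), (211.9, 471.3), 2.8)
A [[ 0.524 -0.074]]
B [[ 0.524 -0.208]]
C [[ 0.525 -0.353]]
dock [[0.64  0.104]]
lens [[0.798 0.012]]
screw [[0.484 0.182]]
bowl [[ 0.368 -0.044]]
coup [[ 0.386 -0.411]]
wr [[ 0.672 -0.273]]
bear [[0.709 0.258]]
dock (array([636.8, 106.7]), (125.3, 130.4), 78.4)
```

Call:
{"name": "step_arm", "arguments": {"series": [{"yaw": 5}]}}

```text
schema error: expected keys tx, ty, tz, yaw
```

```bash
python3 -c "
from h import *
s=read_state();print(s['qpos'],np.round(s['ee_rot'],3).tolist(),s['position'])"
```

```text
[-1.25921451  0.41175228 -0.01269355  1.59685495  0.00557382  1.13429188
 -0.08218878] [[-0.929, 0.371, -0.0], [0.371, 0.929, -0.001], [-0.0, -0.001, -1.0]] [0.23161911 0.5801843  0.30322248]
```

Call:
{"name": "step_arm", "arguments": {"series": [{"tx": -0.53,"ty": -0.51,"tz": -0.1,"yaw": 68},{"tx": -0.53,"ty": -0.51,"tz": -0.1,"yaw": 68},{"tx": -0.53,"ty": -0.51,"tz": -0.1,"yaw": 68},{"tx": -0.53,"ty": -0.51,"tz": -0.1,"yaw": 68},{"tx": -0.53,"ty": -0.51,"tz": -0.1,"yaw": 68},{"tx": -0.53,"ty": -0.51,"tz": -0.1,"yaw": 68},{"tx": -0.53,"ty": -0.51,"tz": -0.1,"yaw": 68},{"tx": -0.53,"ty": -0.51,"tz": -0.1,"yaw": 68},{"tx": -0.53,"ty": -0.51,"tz": -0.1,"yaw": 68},{"tx": -0.53,"ty": -0.51,"tz": -0.1,"yaw": 68},{"tx": -0.53,"ty": -0.51,"tz": -0.1,"yaw": 68},{"tx": -0.53,"ty": -0.51,"tz": -0.1,"yaw": 68},{"tx": -0.53,"ty": -0.51,"tz": -0.1,"yaw": 68},{"tx": -0.53,"ty": -0.51,"tz": -0.1,"yaw": 68},{"tx": -0.53,"ty": -0.51,"tz": -0.1,"yaw": 68},{"tx": -0.53,"ty": -0.51,"tz": -0.1,"yaw": 68}]}}

```text
time: 2.15
position: [0.5347, -0.0885, 0.4039]
ee_rot: [[-0.006, 1.0, -0.0], [1.0, 0.006, 0.001], [0.001, -0.0, -1.0]]
wrist_force: [-0.0, -0.3, -1.2]
grip_width: 0.998
grasp_force: 0.0
```

```bash
python3 -c "
from h import *
im,p=snap('pics/w1.png')
s=read_state();print(s['time'],np.round(s['qpos'],3),np.round(s['ee_rot'],3).tolist(),s['position'])"
```

```text
2.2 [-0.482  0.215  0.679  1.687 -0.141  1.289  0.231] [[-0.006, 1.0, 0.0], [1.0, 0.006, 0.0], [0.0, 0.0, -1.0]] [ 0.53477527 -0.08865967  0.40390636]
```

View pics/w1.png

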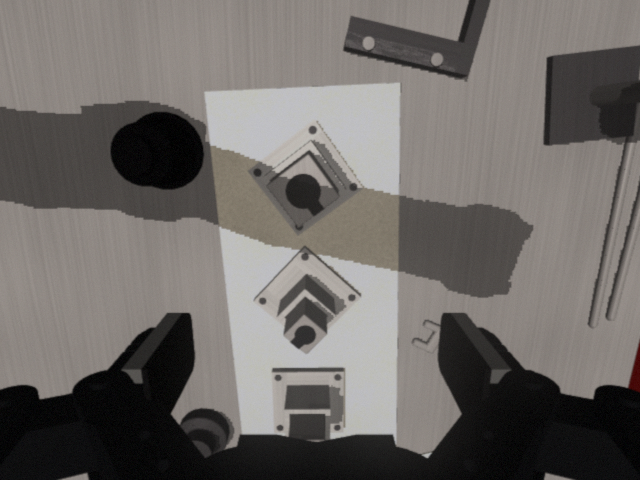

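The wrist view shows the large housing with flange screws at (313,129), (257,172), (353,186) and (299,228), and its notch points down-right. The small housing is at (305,290) and the medium at (308,405). Next I'll look at the dock, rack and lens.

Call:
{"name": "step_arm", "arguments": {"series": [{"tx": 0.31,"ty": 0.065,"tz": 0,"yaw": 0},{"tx": 0.31,"ty": 0.065,"tz": 0,"yaw": 0},{"tx": 0.31,"ty": 0.065,"tz": 0,"yaw": 0},{"tx": 0.31,"ty": 0.065,"tz": 0,"yaw": 0},{"tx": 0.31,"ty": 0.065,"tz": 0,"yaw": 0},{"tx": 0.31,"ty": 0.065,"tz": 0,"yaw": 0},{"tx": 0.31,"ty": 0.065,"tz": 0,"yaw": 0},{"tx": 0.31,"ty": 0.065,"tz": 0,"yaw": 0}]}}

```text
time: 3.2
position: [0.5987, 0.2188, 0.4043]
ee_rot: [[-0.002, 1.0, 0.0], [1.0, 0.002, -0.0], [-0.0, 0.0, -1.0]]
wrist_force: [0.2, -0.1, -0.2]
grip_width: 0.999
grasp_force: 0.0
```

```bash
python3 -c "
from h import *
im,p=snap('pics/w2.png')
s=read_state();print(s['time'],np.round(s['qpos'],3),np.round(s['ee_rot'],3).tolist(),s['position'])
P=(np.array([ 0.53477527,-0.08865967,0.40390636]),np.array([[-0.006, 1.0, 0.0], [1.0, 0.006, 0.0], [0.0, 0.0, -1.0]]))
A=cast('wrist',[(313,129),(353,186),(299,228),(257,172)],.012,P);print(A,A.mean(0),[np.degrees(np.arctan2(*(A[(i+1)%4]-A[i])[::-1])) for i in range(4)])
hsv=cv2.cvtColor(im,cv2.COLOR_BGR2HSV)
m=cv2.inRange(hsv,(100,120,30),(130,255,255))
c=max(cv2.findContours(m,0,2)[0],key=cv2.contourArea)[:,0];print('rack',rect(cast('wrist',c,.03,p)))
"
```

```text
3.25 [-0.803  0.398  0.545  1.447 -0.207  1.353 -0.246] [[-0.002, 1.0, 0.001], [1.0, 0.002, 0.0], [0.0, 0.001, -1.0]] [0.59867036 0.21873861 0.40441107]
[[ 0.53102489 -0.02038214]
 [ 0.5758555  -0.08123787]
 [ 0.51541621 -0.12967212]
 [ 0.46935294 -0.0664472 ]] [ 0.52291239 -0.07443483] [np.float64(-53.62202826676511), np.float64(-141.29234949762383), np.float64(126.07565654321205), np.float64(36.75741396061036)]
rack (array([476.5, 340.8]), (148.4, 80.7), 78.4)
```

View pics/w2.png

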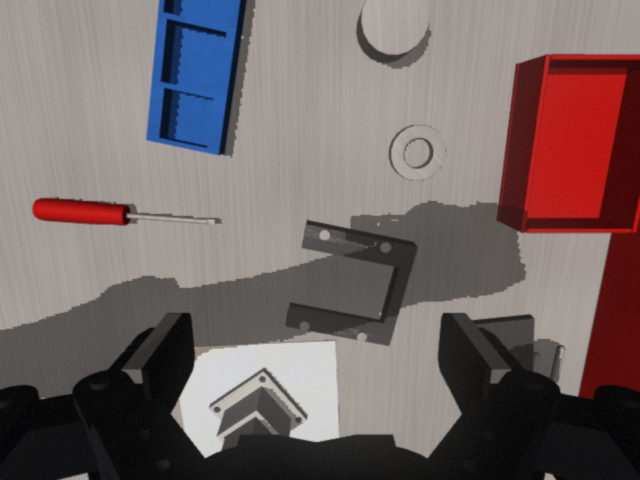

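The view shows the dock corners at (307,220), (416,242), (390,346) and (286,327). The screwdriver tip is at (220,221), and the near (small) end of the rack is at (147,139)-(221,154).

```bash
cat >> h.py <<'E'
def go(x,y,z,psi):  # tool-frame move to world pose (psi = world angle of tool x, deg)
    s=read_state();R=np.array(s['ee_rot']);d=R.T@(np.array([x,y,z])-s['position'])
    a=np.degrees(np.arctan2(R[1,0],R[0,0]));print('t',round(s['time'],2),'MOVE tx ty tz',d.round(4),'yaw',round((a-psi+180)%360-180,1),'q7',round(s['qpos'][6],2))
E
python3 - <<'E'
from h import *
P=(np.array([.59867,.21874,.40441]),np.array([[-.002,1,.001],[1,.002,0],[0,.001,-1]]))
c=cast('wrist',[(307,220),(416,242),(390,346),(286,327)],.024,P);print(c.round(4),rect(c))
c=cast('wrist',[(324,235),(385,247),(362,337),(305,325)],.026,P);print(c.round(4),rect(c))
print('gap',cast('wrist',[(302,247),(396,267),(383,322),(289,303)],.024,P).round(4))
print('screwtip',cast('wrist',(220,221),.005,P),'rack corners',cast('wrist',[(147,139),(221,154)],.03,P))
# rays
def ray(n,p):
    m=camera_model(n);T=m['world_from_camera'];return T[:3,3],T[:3,:3]@np.linalg.inv(m['intrinsics'])@[*p,1]
for tp in[(320.1,147.3),(320,150)]:
  o1,d1=ray('top',tp);o2,d2=ray('side',(430,216))
  t=np.linalg.lstsq(np.c_[d1,-d2],o2-o1,rcond=None)[0];print('lens',o1+d1*t[0],o2+d2*t[1],cast('top',tp,.165),cast('side',(430,216),.165))
go(.523,-.074,.25,36.5)
E
```

```text
[[0.589  0.1897]
 [0.7119 0.1646]
 [0.6892 0.0335]
 [0.5633 0.0587]] (array([639.1, 111.6]), (134.0, 128.4), 78.9)
[[0.608  0.173 ]
 [0.6769 0.1592]
 [0.6546 0.0467]
 [0.5862 0.0624]] (array([631.3, 109.8]), (114.9, 70.3), 78.8)
gap [[0.5832 0.1585]
 [0.691  0.1348]
 [0.6793 0.0655]
 [0.5674 0.0898]]
screwtip [[0.48770902 0.18419038]] rack corners [[0.4230484  0.27668983]
 [0.49908343 0.2615869 ]]
lens [0.80424825 0.01126992 0.16730891] [0.80249234 0.0116753  0.16673402] [[0.80499568 0.01123307]] [[0.80380783 0.0149143 ]]
lens [0.79741467 0.0116504  0.16583562] [0.80204293 0.01056877 0.16732641] [[0.79768077 0.0116373 ]] [[0.80380783 0.0149143 ]]
t 3.25 MOVE tx ty tz [-0.2926 -0.0763  0.1544] yaw 53.6 q7 -0.25
```

Call:
{"name": "step_arm", "arguments": {"gripper": -1, "series": [{"tx": -0.293,"ty": -0.076,"tz": 0.12,"yaw": 53.5},{"tx": -0.293,"ty": -0.076,"tz": 0.12,"yaw": 53.5},{"tx": -0.293,"ty": -0.076,"tz": 0.12,"yaw": 53.5},{"tx": -0.293,"ty": -0.076,"tz": 0.12,"yaw": 53.5},{"tx": -0.293,"ty": -0.076,"tz": 0.12,"yaw": 53.5},{"tx": -0.293,"ty": -0.076,"tz": 0.12,"yaw": 53.5},{"tx": -0.293,"ty": -0.076,"tz": 0.12,"yaw": 53.5},{"tx": -0.293,"ty": -0.076,"tz": 0.12,"yaw": 53.5},{"tx": -0.293,"ty": -0.076,"tz": 0.12,"yaw": 53.5}]}}

```text
time: 4.38
position: [0.5244, -0.0713, 0.2843]
ee_rot: [[0.8, 0.6, 0.001], [0.6, -0.8, 0.0], [0.001, 0.0, -1.0]]
wrist_force: [0.3, -0.3, -0.7]
grip_width: 0.998
grasp_force: 0.0
```

```bash
python3 -c "
from h import *
im,p=snap('pics/w3.png');go(.523,-.074,.14,36.5);np.savez('p3.npz',*p)"
```

```text
t 4.42 MOVE tx ty tz [-0.0027  0.0012  0.1442] yaw 0.4 q7 -0.6
```

View pics/w3.png

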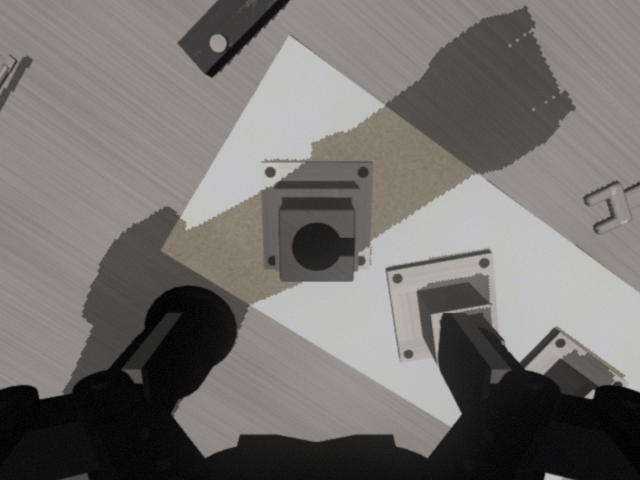

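The view confirms the tool is aligned with the large sleeve: its top spans columns 279-355 and the slot faces +tool y. I'll grip it now.

Call:
{"name": "step_arm", "arguments": {"series": [{"tx": -0.003,"ty": 0.001,"tz": 0.06,"yaw": 0.4},{"tx": -0.003,"ty": 0.001,"tz": 0.11,"yaw": 0.4},{"tx": -0.003,"ty": 0.001,"tz": 0.144,"yaw": 0.4},{"tx": -0.003,"ty": 0.001,"tz": 0.144,"yaw": 0.4},{"tx": -0.003,"ty": 0.001,"tz": 0.144,"yaw": 0.4}]}}

```text
time: 5.05
position: [0.5229, -0.0753, 0.1411]
ee_rot: [[0.805, 0.593, 0.001], [0.593, -0.805, -0.0], [0.001, 0.001, -1.0]]
wrist_force: [0.3, 0.2, 0.5]
grip_width: 1.003
grasp_force: 0.0
```

Call:
{"name": "step_arm", "arguments": {"gripper": 1, "series": [{"tx": 0,"ty": 0,"tz": 0,"yaw": 0},{"tx": 0,"ty": 0,"tz": 0,"yaw": 0},{"tx": 0,"ty": 0,"tz": 0,"yaw": 0},{"tx": 0,"ty": 0,"tz": 0,"yaw": 0},{"tx": 0,"ty": 0,"tz": 0,"yaw": 0},{"tx": 0,"ty": 0,"tz": 0,"yaw": 0},{"tx": 0,"ty": 0,"tz": 0,"yaw": 0},{"tx": 0,"ty": 0,"tz": 0,"yaw": 0}]}}

```text
time: 6.05
position: [0.5225, -0.075, 0.1411]
ee_rot: [[0.805, 0.593, 0.002], [0.593, -0.805, 0.001], [0.002, 0.0, -1.0]]
wrist_force: [-1.7, 1.5, 8.4]
grip_width: 0.553
grasp_force: 60.6
```

Call:
{"name": "step_arm", "arguments": {"series": [{"tx": 0,"ty": 0,"tz": -0.02,"yaw": 0},{"tx": 0,"ty": 0,"tz": -0.05,"yaw": 0},{"tx": 0,"ty": 0,"tz": -0.05,"yaw": 0}]}}

```text
time: 6.42
position: [0.5228, -0.0754, 0.1914]
ee_rot: [[0.805, 0.593, 0.003], [0.593, -0.805, 0.0], [0.003, 0.002, -1.0]]
wrist_force: [0.2, -0.1, -5.8]
grip_width: 0.554
grasp_force: 63.7
```

```bash
python3 -c "
from h import *
print(read_state()['wrist_force'])
im=camera('side');cv2.imwrite('pics/s1.png',im[150:450,200:600,::-1])
d=np.array([.98,-.199]);S=np.array([.6407,.110])
for k in(-.125,-.002):print(S+k*d)
go(*(S-.125*d),.19,78.5);go(*(S-.125*d),.139,78.5);go(*(S-.125*d),.19,-11.5)"
```

```text
[ 0.23505022 -0.10833969 -5.83839206]
[0.5182   0.134875]
[0.63874  0.110398]
t 6.47 MOVE tx ty tz [ 0.1213 -0.1713  0.0003] yaw -42.1 q7 -0.49
t 6.47 MOVE tx ty tz [ 0.1212 -0.1713  0.0513] yaw -42.1 q7 -0.49
t 6.47 MOVE tx ty tz [ 0.1213 -0.1713  0.0003] yaw 47.9 q7 -0.49
```

View pics/s1.png

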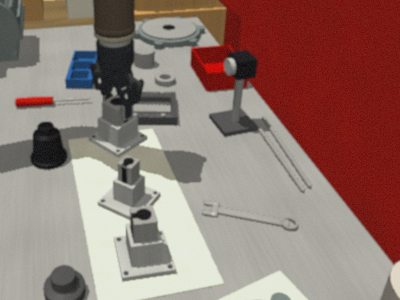

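The housing came along with the sleeve, with about 5.8 N of load. I'll take it to just in front of the dock mouth, keeping clear of the screwdriver tip.

```bash
python3 -c "
from h import *
go(.524,.1286,.19,78.5)"
```

```text
t 6.47 MOVE tx ty tz [ 0.1222 -0.1628  0.0003] yaw -42.1 q7 -0.49
```

Call:
{"name": "step_arm", "arguments": {"series": [{"tx": 0.122,"ty": -0.163,"tz": 0,"yaw": -42},{"tx": 0.122,"ty": -0.163,"tz": 0,"yaw": -42},{"tx": 0.122,"ty": -0.163,"tz": 0,"yaw": -42},{"tx": 0.122,"ty": -0.163,"tz": 0,"yaw": -42},{"tx": 0.122,"ty": -0.163,"tz": 0,"yaw": -42},{"tx": 0.122,"ty": -0.163,"tz": 0,"yaw": -42}]}}

```text
time: 7.22
position: [0.5233, 0.1266, 0.1891]
ee_rot: [[0.207, 0.978, -0.001], [0.978, -0.207, -0.001], [-0.001, -0.001, -1.0]]
wrist_force: [-0.7, -0.1, -5.1]
grip_width: 0.553
grasp_force: 64.7
```

```bash
python3 -c "
from h import *
go(.524,.1286,.14,78.5)
im,p=snap('pics/w4.png');np.savez('p4.npz',*p)"
```

```text
t 7.22 MOVE tx ty tz [0.0022 0.0003 0.0491] yaw -0.4 q7 -0.26
```

View pics/w4.png

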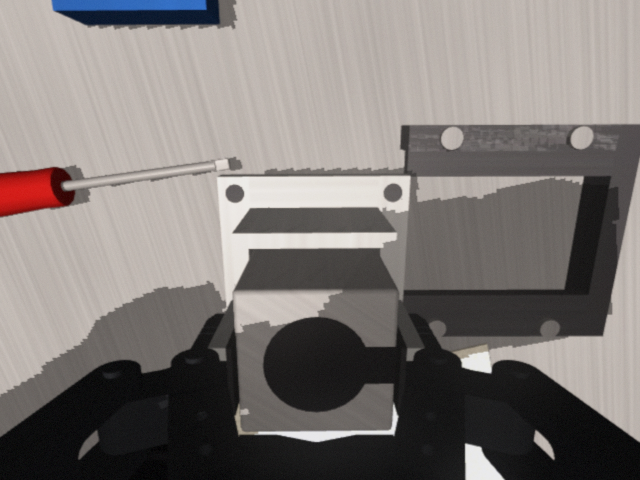

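```bash
python3 -c "
from h import *
a=np.load('p4.npz');P=(a['arr_0'],a['arr_1'])
f=lambda px,z:(cast('wrist',px,z,P)-P[0][:2])@P[1][:2,:2]
print('gap edges',f([(405,176),(582,177),(405,291),(582,290)],.024).round(4))
print('outer',f([(403,126),(638,125),(606,335)],.024).round(4))
print('flange',f([(218,177),(411,177)],.0595).round(4),'screws',f([(235,193),(393,192)],.0595).round(4),'tip',f((240,165),.008).round(4))"
```

```text
gap edges [[ 0.0427  0.0501]
 [ 0.0421  0.1497]
 [-0.0268  0.0542]
 [-0.026   0.1617]]
outer [[ 0.0697  0.0474]
 [ 0.0702  0.1751]
 [-0.0563  0.1821]]
flange [[ 0.0461 -0.0468]
 [ 0.0461  0.0455]] screws [[ 0.0384 -0.0391]
 [ 0.0389  0.0372]] tip [[ 0.0474 -0.0454]]
```

Call:
{"name": "step_arm", "arguments": {"series": [{"tx": -0.001,"ty": 0.001,"tz": 0.03,"yaw": 0},{"tx": -0.001,"ty": 0.001,"tz": 0.048,"yaw": 0},{"tx": -0.001,"ty": 0.001,"tz": 0.048,"yaw": 0}]}}

```text
time: 7.65
position: [0.5239, 0.1261, 0.1409]
ee_rot: [[0.204, 0.979, -0.002], [0.979, -0.204, -0.001], [-0.002, -0.002, -1.0]]
wrist_force: [-1.0, 0.1, -4.7]
grip_width: 0.555
grasp_force: 65.0
```

Call:
{"name": "step_arm", "arguments": {"series": [{"tx": 0.005,"ty": 0.003,"tz": 0,"yaw": 0},{"tx": 0.008,"ty": 0.01,"tz": 0,"yaw": 0},{"tx": 0.008,"ty": 0.02,"tz": 0,"yaw": 0},{"tx": 0.008,"ty": 0.035,"tz": 0,"yaw": 0}]}}

```text
time: 8.15
position: [0.5613, 0.1279, 0.1422]
ee_rot: [[0.202, 0.979, 0.001], [0.979, -0.202, 0.0], [0.0, 0.001, -1.0]]
wrist_force: [0.6, -0.4, -4.2]
grip_width: 0.552
grasp_force: 65.0
```

Call:
{"name": "step_arm", "arguments": {"series": [{"tx": 0,"ty": 0.02,"tz": 0.001,"yaw": 0},{"tx": 0,"ty": 0.04,"tz": 0.001,"yaw": 0},{"tx": 0,"ty": 0.055,"tz": 0.001,"yaw": 0},{"tx": 0,"ty": 0.067,"tz": 0.001,"yaw": 0},{"tx": 0,"ty": 0.072,"tz": 0.001,"yaw": 0},{"tx": 0,"ty": 0.076,"tz": 0.001,"yaw": 0}]}}

```text
time: 8.9
position: [0.6347, 0.1125, 0.1407]
ee_rot: [[0.202, 0.979, -0.001], [0.979, -0.202, 0.0], [-0.0, -0.001, -1.0]]
wrist_force: [-0.4, 0.6, -5.0]
grip_width: 0.546
grasp_force: 65.0
```

Call:
{"name": "step_arm", "arguments": {"series": [{"tx": 0,"ty": 0,"tz": -0.01,"yaw": 0},{"tx": 0,"ty": 0,"tz": -0.025,"yaw": 0},{"tx": 0,"ty": 0,"tz": -0.045,"yaw": 0},{"tx": 0,"ty": 0,"tz": -0.065,"yaw": 0},{"tx": 0,"ty": 0,"tz": -0.09,"yaw": 0},{"tx": 0,"ty": 0,"tz": -0.11,"yaw": 0},{"tx": 0,"ty": 0,"tz": -0.11,"yaw": 0}]}}

```text
time: 9.78
position: [0.6361, 0.1126, 0.2543]
ee_rot: [[0.202, 0.979, 0.005], [0.979, -0.202, 0.002], [0.003, 0.005, -1.0]]
wrist_force: [-0.4, 1.4, -2.2]
grip_width: 0.55
grasp_force: 66.8
```

```bash
python3 -c "
from h import *
im=camera('side');cv2.imwrite('pics/s2.png',im[150:400,250:550,::-1]);print(read_state()['wrist_force'])
L=np.array([.803,.012]);u=np.array([.99,.13])
print(L-.1*u);go(*(L-.1*u),.252,187.4)"
```

```text
[ 0.28548043 -0.31414813 -2.82692905]
[ 0.704 -0.001]
t 9.82 MOVE tx ty tz [-0.0974  0.0903  0.0005] yaw -109.0 q7 -0.2
```

View pics/s2.png

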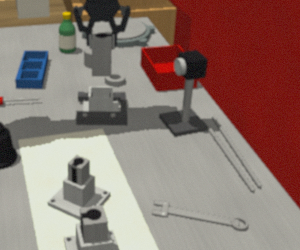

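The sleeve is out and the housing is held in the dock. Next is the first inspection face.

Call:
{"name": "step_arm", "arguments": {"series": [{"tx": -0.02,"ty": 0.018,"tz": 0,"yaw": -20},{"tx": -0.04,"ty": 0.036,"tz": 0,"yaw": -40},{"tx": -0.06,"ty": 0.054,"tz": 0,"yaw": -60},{"tx": -0.08,"ty": 0.072,"tz": 0,"yaw": -80},{"tx": -0.097,"ty": 0.09,"tz": 0,"yaw": -109},{"tx": -0.097,"ty": 0.09,"tz": 0,"yaw": -109},{"tx": -0.097,"ty": 0.09,"tz": 0,"yaw": -109},{"tx": -0.097,"ty": 0.09,"tz": 0,"yaw": -109},{"tx": -0.097,"ty": 0.09,"tz": 0,"yaw": -109},{"tx": -0.097,"ty": 0.09,"tz": 0,"yaw": -109},{"tx": -0.097,"ty": 0.09,"tz": 0,"yaw": -109},{"tx": -0.097,"ty": 0.09,"tz": 0,"yaw": -109},{"tx": -0.097,"ty": 0.09,"tz": 0,"yaw": -109},{"tx": -0.097,"ty": 0.09,"tz": 0,"yaw": -109}]}}

```text
time: 11.58
position: [0.7033, -0.0006, 0.2508]
ee_rot: [[-0.992, -0.127, -0.0], [-0.127, 0.992, -0.0], [0.0, -0.0, -1.0]]
wrist_force: [-0.8, 1.0, -2.2]
grip_width: 0.553
grasp_force: 66.5
```

```bash
python3 -c "
from h import *
go(.704,-.001,.252,187.4);im=camera('side');cv2.imwrite('pics/s3.png',cv2.resize(im[130:330,280:520,::-1],None,fx=2,fy=2))"
```

```text
t 11.57 MOVE tx ty tz [-0.0006 -0.0005 -0.0012] yaw -0.1 q7 1.66
```

View pics/s3.png

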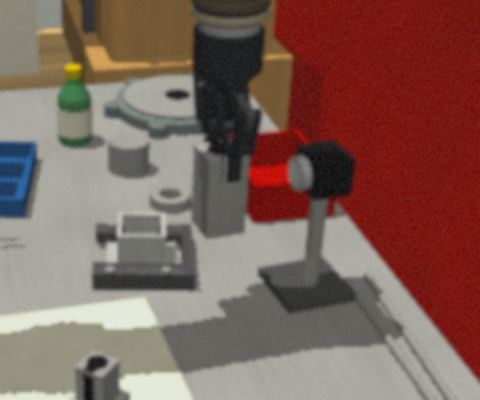

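The sleeve hangs upright in front of the lens and level with it. I'll hold, turn to the slotted face and hold again, then turn to the last face.

Call:
{"name": "step_arm", "arguments": {"series": [{"tx": 0,"ty": 0,"tz": -0.001,"yaw": 0},{"tx": 0,"ty": 0,"tz": -0.001,"yaw": 0},{"tx": 0,"ty": 0,"tz": -0.001,"yaw": 0},{"tx": 0,"ty": 0,"tz": -0.001,"yaw": 0},{"tx": 0,"ty": 0,"tz": -0.001,"yaw": 90},{"tx": 0,"ty": 0,"tz": -0.001,"yaw": 90},{"tx": 0,"ty": 0,"tz": -0.001,"yaw": 90},{"tx": 0,"ty": 0,"tz": -0.001,"yaw": 90},{"tx": 0,"ty": 0,"tz": -0.001,"yaw": 90},{"tx": 0,"ty": 0,"tz": -0.001,"yaw": 90},{"tx": 0,"ty": 0,"tz": -0.001,"yaw": 90},{"tx": 0,"ty": 0,"tz": -0.001,"yaw": 90},{"tx": 0,"ty": 0,"tz": -0.001,"yaw": 90},{"tx": 0,"ty": 0,"tz": -0.001,"yaw": 90},{"tx": 0,"ty": 0,"tz": -0.001,"yaw": 90},{"tx": 0,"ty": 0,"tz": -0.001,"yaw": 90},{"tx": 0,"ty": 0,"tz": -0.001,"yaw": 90},{"tx": 0,"ty": 0,"tz": -0.001,"yaw": 90},{"tx": 0,"ty": 0,"tz": -0.001,"yaw": 90}]}}

```text
time: 14.0
position: [0.7033, -0.0007, 0.2519]
ee_rot: [[-0.128, 0.992, 0.0], [0.992, 0.128, 0.0], [0.0, 0.0, -1.0]]
wrist_force: [-0.3, -0.4, -1.6]
grip_width: 0.554
grasp_force: 66.9
```

Call:
{"name": "step_arm", "arguments": {"series": [{"tx": 0,"ty": 0,"tz": 0,"yaw": 90},{"tx": 0,"ty": 0,"tz": 0,"yaw": 90},{"tx": 0,"ty": 0,"tz": 0,"yaw": 90},{"tx": 0,"ty": 0,"tz": 0,"yaw": 90},{"tx": 0,"ty": 0,"tz": 0,"yaw": 90},{"tx": 0,"ty": 0,"tz": 0,"yaw": 90},{"tx": 0,"ty": 0,"tz": 0,"yaw": 90},{"tx": 0,"ty": 0,"tz": 0,"yaw": 90},{"tx": 0,"ty": 0,"tz": 0,"yaw": 90},{"tx": 0,"ty": 0,"tz": 0,"yaw": 90},{"tx": 0,"ty": 0,"tz": 0,"yaw": 90},{"tx": 0,"ty": 0,"tz": 0,"yaw": 90},{"tx": 0,"ty": 0,"tz": 0,"yaw": 90},{"tx": 0,"ty": 0,"tz": 0,"yaw": 90},{"tx": 0,"ty": 0,"tz": 0,"yaw": 90},{"tx": 0,"ty": 0,"tz": 0,"yaw": 90}]}}

```text
time: 16.0
position: [0.7033, -0.0007, 0.2519]
ee_rot: [[0.992, 0.128, -0.0], [0.128, -0.992, 0.0], [-0.0, -0.0, -1.0]]
wrist_force: [-0.4, 0.3, -2.0]
grip_width: 0.55
grasp_force: 67.0
```

```bash
python3 -c "
from h import *
c=np.array([.4795,.362]);y=np.array([.2,.98]);
for n,k in(('s',-.064),('m',0),('l',.06)):print(n,c+k*y)
p=c+.06*y
go(.62,-.03,.26,78.5);go(*p,.26,78.5)"
```

```text
s [0.4667  0.29928]
m [0.4795 0.362 ]
l [0.4915 0.4208]
t 16.0 MOVE tx ty tz [-0.0864  0.0184 -0.0081] yaw -71.2 q7 -1.09
t 16.0 MOVE tx ty tz [-0.1562 -0.4451 -0.0081] yaw -71.2 q7 -1.09
```

Call:
{"name": "step_arm", "arguments": {"series": [{"tx": -0.05,"ty": -0.03,"tz": -0.03,"yaw": 0},{"tx": -0.158,"ty": -0.444,"tz": -0.03,"yaw": -71},{"tx": -0.158,"ty": -0.444,"tz": -0.03,"yaw": -71},{"tx": -0.158,"ty": -0.444,"tz": -0.03,"yaw": -71},{"tx": -0.158,"ty": -0.444,"tz": -0.03,"yaw": -71},{"tx": -0.158,"ty": -0.444,"tz": -0.03,"yaw": -71},{"tx": -0.158,"ty": -0.444,"tz": -0.03,"yaw": -71},{"tx": -0.158,"ty": -0.444,"tz": -0.03,"yaw": -71},{"tx": -0.158,"ty": -0.444,"tz": -0.03,"yaw": -71},{"tx": -0.158,"ty": -0.444,"tz": -0.03,"yaw": -71},{"tx": -0.158,"ty": -0.444,"tz": -0.03,"yaw": -71},{"tx": -0.158,"ty": -0.444,"tz": -0.03,"yaw": -71}]}}

```text
time: 17.5
position: [0.4907, 0.4182, 0.2821]
ee_rot: [[0.204, 0.979, 0.0], [0.979, -0.204, -0.0], [0.0, 0.0, -1.0]]
wrist_force: [-0.0, -0.5, -1.9]
grip_width: 0.553
grasp_force: 66.6
```

```bash
python3 -c "
from h import *
go(.4913,.4198,.145,78.5)
im,p=snap('pics/w5.png');np.savez('p5.npz',*p)"
```

```text
t 17.5 MOVE tx ty tz [0.0017 0.0002 0.1371] yaw -0.3 q7 -0.74
```

View pics/w5.png

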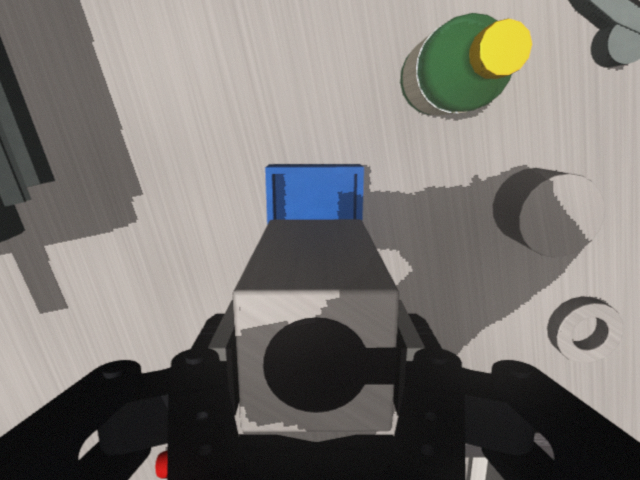

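```bash
python3 -c "
from h import *
a=np.load('p5.npz');P=(a['arr_0'],a['arr_1'])
r=(cast('wrist',[(266,166),(364,165)],.03,P)-P[0][:2])@P[1][:2,:2];print(r)
c=r.mean(0)+[-.038,0];print('pocket_l rel',c,'world',P[0][:2]+P[1][:2,:2]@c)"
```

```text
[[ 0.04103187 -0.03813911]
 [ 0.04178823  0.03699893]]
pocket_l rel [ 0.00341005 -0.00057009] world [0.49087929 0.42166686]
```

Call:
{"name": "step_arm", "arguments": {"series": [{"tx": 0.0035,"ty": -0.0005,"tz": 0.05,"yaw": 0},{"tx": 0.0035,"ty": -0.0005,"tz": 0.09,"yaw": 0},{"tx": 0.0035,"ty": -0.0005,"tz": 0.12,"yaw": 0},{"tx": 0.0035,"ty": -0.0005,"tz": 0.137,"yaw": 0},{"tx": 0.0035,"ty": -0.0005,"tz": 0.137,"yaw": 0}]}}

```text
time: 18.18
position: [0.4904, 0.4227, 0.1446]
ee_rot: [[0.203, 0.979, -0.0], [0.979, -0.203, -0.0], [-0.0, -0.0, -1.0]]
wrist_force: [0.0, 0.9, -1.5]
grip_width: 0.551
grasp_force: 67.7
```

Call:
{"name": "step_arm", "arguments": {"gripper": -1, "series": [{"tx": 0,"ty": 0,"tz": 0,"yaw": 0},{"tx": 0,"ty": 0,"tz": 0,"yaw": 0},{"tx": 0,"ty": 0,"tz": 0,"yaw": 0},{"tx": 0,"ty": 0,"tz": 0,"yaw": 0},{"tx": 0,"ty": 0,"tz": 0,"yaw": 0},{"tx": 0,"ty": 0,"tz": -0.06,"yaw": 0},{"tx": 0,"ty": 0,"tz": -0.12,"yaw": 0},{"tx": 0,"ty": 0,"tz": -0.12,"yaw": 0}]}}

```text
time: 19.18
position: [0.4923, 0.424, 0.2704]
ee_rot: [[0.202, 0.979, 0.006], [0.979, -0.202, 0.007], [0.008, 0.005, -1.0]]
wrist_force: [-0.3, -0.7, -0.7]
grip_width: 0.997
grasp_force: 0.0
```

```bash
python3 -c "
from h import *
im,p=snap('pics/w6.png');np.savez('p6.npz',*p);go(.6385,.112,.2,78.5)"
```

```text
t 19.23 MOVE tx ty tz [-0.2755  0.2073  0.0667] yaw -0.2 q7 -0.74
```

View pics/w6.png

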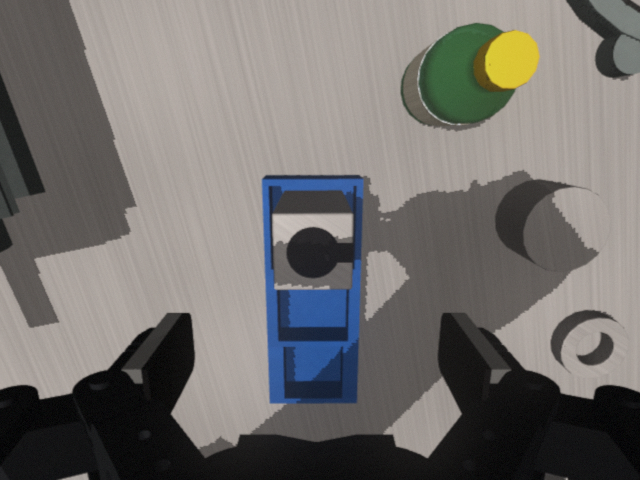

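The large sleeve stands upright in the large pocket, its top at about (313,250). Now I'll pull its housing out of the dock.

Call:
{"name": "step_arm", "arguments": {"series": [{"tx": -0.2755,"ty": 0.2065,"tz": 0.05,"yaw": 0},{"tx": -0.2755,"ty": 0.2065,"tz": 0.05,"yaw": 0},{"tx": -0.2755,"ty": 0.2065,"tz": 0.05,"yaw": 0},{"tx": -0.2755,"ty": 0.2065,"tz": 0.05,"yaw": 0},{"tx": -0.2755,"ty": 0.2065,"tz": 0.05,"yaw": 0},{"tx": -0.2755,"ty": 0.2065,"tz": 0.05,"yaw": 0},{"tx": -0.2755,"ty": 0.2065,"tz": 0.05,"yaw": 0},{"tx": -0.2755,"ty": 0.2065,"tz": 0.05,"yaw": 0}]}}

```text
time: 20.23
position: [0.6359, 0.1122, 0.2135]
ee_rot: [[0.202, 0.979, -0.002], [0.979, -0.202, 0.0], [-0.0, -0.002, -1.0]]
wrist_force: [0.3, -0.2, 0.1]
grip_width: 1.002
grasp_force: 0.0
```

```bash
cat >> h.py <<'E'
def bright(f,thr=150,box=(0,430,200,440)):
    pass
E
python3 -c "
from h import *
im,p=snap('pics/w7.png');np.savez('p7.npz',*p);go(.6365,.1125,.103,78.5)"
```

```text
t 20.27 MOVE tx ty tz [-0.0004  0.0008  0.1109] yaw -0.1 q7 -0.16
```

View pics/w7.png

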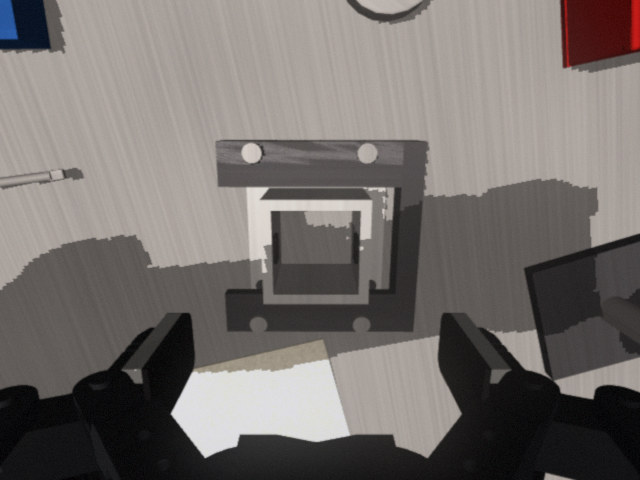

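Call:
{"name": "step_arm", "arguments": {"series": [{"tx": 0,"ty": 0.0005,"tz": 0.05,"yaw": 0},{"tx": 0,"ty": 0.0005,"tz": 0.09,"yaw": 0},{"tx": 0,"ty": 0.0005,"tz": 0.111,"yaw": 0},{"tx": 0,"ty": 0.0005,"tz": 0.111,"yaw": 0}]}}

```text
time: 20.78
position: [0.6363, 0.1123, 0.1027]
ee_rot: [[0.201, 0.98, -0.003], [0.98, -0.201, -0.0], [-0.001, -0.002, -1.0]]
wrist_force: [-0.0, -0.6, -0.4]
grip_width: 0.999
grasp_force: 0.0
```

Call:
{"name": "step_arm", "arguments": {"gripper": 1, "series": [{"tx": 0,"ty": 0,"tz": 0,"yaw": 0},{"tx": 0,"ty": 0,"tz": 0,"yaw": 0},{"tx": 0,"ty": 0,"tz": 0,"yaw": 0},{"tx": 0,"ty": 0,"tz": 0,"yaw": 0},{"tx": 0,"ty": 0,"tz": 0,"yaw": 0},{"tx": 0,"ty": 0,"tz": 0,"yaw": 0},{"tx": 0,"ty": 0,"tz": 0,"yaw": 0}]}}

```text
time: 21.65
position: [0.6381, 0.1116, 0.106]
ee_rot: [[0.202, 0.979, 0.003], [0.979, -0.202, 0.001], [0.002, 0.002, -1.0]]
wrist_force: [-1.8, 0.2, 7.2]
grip_width: 0.709
grasp_force: 67.6
```

Call:
{"name": "step_arm", "arguments": {"series": [{"tx": 0,"ty": -0.02,"tz": -0.001,"yaw": 0},{"tx": 0,"ty": -0.045,"tz": -0.002,"yaw": 0},{"tx": 0,"ty": -0.07,"tz": -0.002,"yaw": 0},{"tx": 0,"ty": -0.09,"tz": -0.002,"yaw": 0},{"tx": 0,"ty": -0.105,"tz": -0.002,"yaw": 0},{"tx": -0.002,"ty": -0.115,"tz": -0.002,"yaw": 0},{"tx": -0.003,"ty": -0.116,"tz": -0.002,"yaw": 0},{"tx": -0.003,"ty": -0.116,"tz": -0.015,"yaw": 0}]}}

```text
time: 22.65
position: [0.523, 0.1314, 0.1188]
ee_rot: [[0.203, 0.979, -0.001], [0.979, -0.203, -0.001], [-0.001, -0.001, -1.0]]
wrist_force: [0.6, -0.3, -2.8]
grip_width: 0.71
grasp_force: 66.3
```

```bash
python3 -c "
from h import *
go(.523,-.06,.18,78.5)"
```

```text
t 22.65 MOVE tx ty tz [-0.1875  0.0388 -0.061 ] yaw -0.2 q7 -0.16
```

Call:
{"name": "step_arm", "arguments": {"series": [{"tx": 0,"ty": 0,"tz": -0.05,"yaw": 0},{"tx": -0.1875,"ty": 0.039,"tz": -0.05,"yaw": 0},{"tx": -0.1875,"ty": 0.039,"tz": -0.05,"yaw": 0},{"tx": -0.1875,"ty": 0.039,"tz": -0.05,"yaw": 0},{"tx": -0.1875,"ty": 0.039,"tz": -0.05,"yaw": 0},{"tx": -0.1875,"ty": 0.039,"tz": -0.02,"yaw": 0},{"tx": -0.1875,"ty": 0.039,"tz": 0,"yaw": 0},{"tx": -0.1875,"ty": 0.039,"tz": 0.011,"yaw": 0},{"tx": -0.1875,"ty": 0.039,"tz": 0.011,"yaw": 0}]}}

```text
time: 23.78
position: [0.5238, -0.0596, 0.1082]
ee_rot: [[0.202, 0.979, 0.0], [0.979, -0.202, 0.0], [0.0, 0.0, -1.0]]
wrist_force: [0.3, -0.1, -2.2]
grip_width: 0.711
grasp_force: 68.5
```

Call:
{"name": "step_arm", "arguments": {"gripper": -1, "series": [{"tx": 0,"ty": 0,"tz": 0,"yaw": 0},{"tx": 0,"ty": 0,"tz": 0,"yaw": 0},{"tx": 0,"ty": 0,"tz": 0,"yaw": 0},{"tx": 0,"ty": 0,"tz": 0,"yaw": 0},{"tx": 0,"ty": 0,"tz": 0,"yaw": 0},{"tx": -0.07,"ty": 0,"tz": -0.2,"yaw": 0},{"tx": -0.07,"ty": 0,"tz": -0.2,"yaw": 0},{"tx": -0.07,"ty": 0,"tz": -0.2,"yaw": 0},{"tx": -0.07,"ty": 0,"tz": -0.2,"yaw": 0},{"tx": -0.07,"ty": 0,"tz": -0.2,"yaw": 0}]}}

```text
time: 25.02
position: [0.5096, -0.1292, 0.3098]
ee_rot: [[0.203, 0.979, 0.004], [0.979, -0.203, 0.0], [0.001, 0.004, -1.0]]
wrist_force: [0.5, 0.0, -0.3]
grip_width: 0.998
grasp_force: 0.0
```

Call:
{"name": "step_arm", "arguments": {"series": [{"tx": -0.17,"ty": 0.04,"tz": -0.03,"yaw": -10},{"tx": -0.17,"ty": 0.04,"tz": -0.03,"yaw": -10},{"tx": -0.17,"ty": 0.04,"tz": -0.03,"yaw": -10},{"tx": -0.17,"ty": 0.04,"tz": -0.03,"yaw": -10},{"tx": -0.17,"ty": 0.04,"tz": -0.03,"yaw": -10}]}}

```text
time: 25.65
position: [0.5138, -0.302, 0.3361]
ee_rot: [[0.029, 1.0, -0.002], [1.0, -0.029, 0.001], [0.001, -0.002, -1.0]]
wrist_force: [0.0, 0.2, 0.2]
grip_width: 0.999
grasp_force: 0.0
```

```bash
python3 -c "
from h import *
im,p=snap('pics/w8.png');np.savez('p8.npz',*p);print(p)"
```

```text
(array([ 0.51381039, -0.30198416,  0.3361475 ]), array([[ 0.02911897,  0.99957328, -0.00230968],
       [ 0.99957495, -0.02911559,  0.00148074],
       [ 0.00141286, -0.00235182, -0.99999624]]))
```

View pics/w8.png

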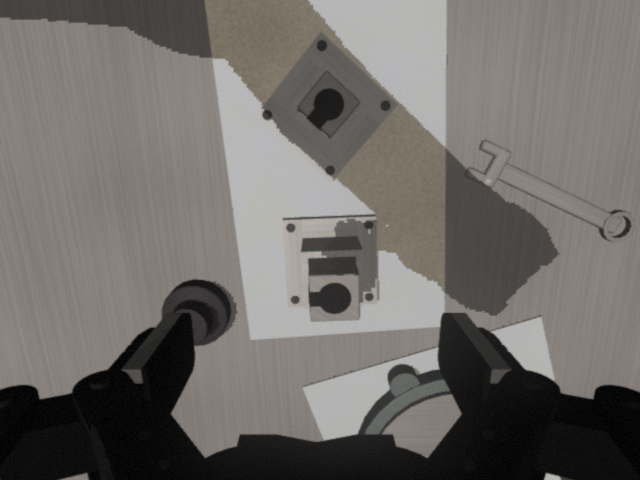

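The view shows the small housing's screws at (322,45), (385,105), (331,170) and (267,115). The medium's are at (291,228), (369,225), (295,300) and (369,297).

```bash
cat >> h.py <<'E'
def screws(im,px,r=9):
    g=cv2.cvtColor(im,cv2.COLOR_BGR2GRAY).astype(float);o=[]
    for x,y in px:
        w=g[y-r:y+r+1,x-r:x+r+1];k=np.clip(np.median(w)*.75-w,0,None);Y,X=np.mgrid[-r:r+1,-r:r+1]
        o.append((x+(k*X).sum()/k.sum(),y+(k*Y).sum()/k.sum()))
    return np.array(o)
def sq(p): # 4 corners in order -> centre, side angle mod 90, side lengths
    e=np.roll(p,-1,0)-p;a=np.degrees(np.arctan2(e[:,1],e[:,0]));a=np.degrees(np.angle(np.exp(4j*np.radians(a)).mean()))/4
    print('c',p.mean(0).round(4),'yaw',a.round(1),'sides',np.linalg.norm(e,axis=1).round(4))
E
python3 - <<'E'
from h import *
im=cv2.imread('pics/w8.png');a=np.load('p8.npz');P=(a['arr_0'],a['arr_1'])
for px in([(322,45),(385,105),(331,170),(267,115)],[(291,228),(369,225),(369,297),(295,300)]):
    q=screws(im,px);print(q.round(1).tolist());sq(cast('wrist',px,.012,P));sq(cast('wrist',q,.012,P))
go(.523,-.21,.2,45)
E
```

```text
[[321.5, 45.1], [385.0, 105.2], [329.9, 169.6], [267.8, 113.5]]
c [ 0.5247 -0.2169] yaw -42.0 sides [0.0755 0.0754 0.0767 0.0765]
c [ 0.5246 -0.2166] yaw -42.5 sides [0.076  0.0757 0.0759 0.0746]
[[290.3, 226.6], [368.3, 224.6], [367.3, 295.5], [294.8, 299.3]]
c [ 0.5262 -0.3631] yaw 0.6 sides [0.0762 0.0757 0.076  0.076 ]
c [ 0.5254 -0.3621] yaw 0.5 sides [0.0762 0.0744 0.0744 0.0767]
t 25.7 MOVE tx ty tz [0.0912 0.0067 0.1365] yaw 43.4 q7 0.68
```

Call:
{"name": "step_arm", "arguments": {"series": [{"tx": 0.0845,"ty": 0.0085,"tz": 0.06,"yaw": 40.8},{"tx": 0.0845,"ty": 0.0085,"tz": 0.1,"yaw": 40.8},{"tx": 0.0845,"ty": 0.0085,"tz": 0.1,"yaw": 40.8},{"tx": 0.0845,"ty": 0.0085,"tz": 0.1,"yaw": 40.8},{"tx": 0.0845,"ty": 0.0085,"tz": 0.1,"yaw": 40.8},{"tx": 0.0845,"ty": 0.0085,"tz": 0.15,"yaw": 40.8},{"tx": 0.0845,"ty": 0.0085,"tz": 0.185,"yaw": 40.8},{"tx": 0.0845,"ty": 0.0085,"tz": 0.195,"yaw": 40.8},{"tx": 0.0845,"ty": 0.0085,"tz": 0.195,"yaw": 40.8}]}}

```text
time: 26.82
position: [0.525, -0.2184, 0.1431]
ee_rot: [[0.674, 0.739, -0.0], [0.739, -0.674, 0.0], [-0.0, -0.0, -1.0]]
wrist_force: [0.0, 0.3, -0.1]
grip_width: 1.001
grasp_force: 0.0
```

Call:
{"name": "step_arm", "arguments": {"gripper": 1, "series": [{"tx": 0,"ty": 0,"tz": 0,"yaw": 0},{"tx": 0,"ty": 0,"tz": 0,"yaw": 0},{"tx": 0,"ty": 0,"tz": 0,"yaw": 0},{"tx": 0,"ty": 0,"tz": 0,"yaw": 0},{"tx": 0,"ty": 0,"tz": 0,"yaw": 0},{"tx": 0,"ty": 0,"tz": 0,"yaw": 0},{"tx": 0,"ty": 0,"tz": 0,"yaw": 0},{"tx": 0,"ty": 0,"tz": 0,"yaw": 0}]}}

```text
time: 27.82
position: [0.525, -0.2184, 0.1437]
ee_rot: [[0.675, 0.738, 0.001], [0.738, -0.675, 0.001], [0.001, -0.0, -1.0]]
wrist_force: [-2.4, 1.3, 6.8]
grip_width: 0.364
grasp_force: 58.9
```

Call:
{"name": "step_arm", "arguments": {"series": [{"tx": 0,"ty": 0,"tz": -0.02,"yaw": 0},{"tx": 0,"ty": 0,"tz": -0.07,"yaw": 0},{"tx": 0,"ty": 0,"tz": -0.08,"yaw": 0},{"tx": 0,"ty": 0,"tz": -0.08,"yaw": 0}]}}

```text
time: 28.32
position: [0.5249, -0.2182, 0.2234]
ee_rot: [[0.675, 0.738, 0.001], [0.738, -0.675, 0.0], [0.001, 0.001, -1.0]]
wrist_force: [0.7, 0.4, -5.5]
grip_width: 0.365
grasp_force: 61.6
```

```bash
python3 -c "
from h import *
go(.5233,.1266,.22,78.5);go(.5233,.1266,.142,78.5)"
```

```text
t 28.32 MOVE tx ty tz [ 0.2534 -0.2339  0.0035] yaw -30.9 q7 -0.02
t 28.32 MOVE tx ty tz [ 0.2533 -0.2339  0.0815] yaw -30.9 q7 -0.02
```

Call:
{"name": "step_arm", "arguments": {"series": [{"tx": 0.252,"ty": -0.234,"tz": 0,"yaw": -31},{"tx": 0.252,"ty": -0.234,"tz": 0,"yaw": -31},{"tx": 0.252,"ty": -0.234,"tz": 0,"yaw": -31},{"tx": 0.252,"ty": -0.234,"tz": 0,"yaw": -31},{"tx": 0.252,"ty": -0.234,"tz": 0,"yaw": -31},{"tx": 0.252,"ty": -0.234,"tz": 0,"yaw": -31},{"tx": 0.252,"ty": -0.234,"tz": 0,"yaw": -31},{"tx": 0.252,"ty": -0.234,"tz": 0.04,"yaw": -31},{"tx": 0.252,"ty": -0.234,"tz": 0.04,"yaw": -31}]}}

```text
time: 29.45
position: [0.5198, 0.124, 0.1798]
ee_rot: [[0.2, 0.98, -0.007], [0.98, -0.2, -0.003], [-0.005, -0.006, -1.0]]
wrist_force: [-0.2, 0.0, -5.8]
grip_width: 0.367
grasp_force: 62.1
```

```bash
python3 - <<'E'
from h import *
im,p=snap('pics/w9.png');np.savez('p9.npz',*p)
go(.5233,.1266,.143,78.5)
# flange far-edge screws expected at tool (.038,+-.038), top z
z=p[0][2]-.1417+.010
m=camera_model('wrist');M=np.linalg.inv(m['mount'])
for tx,ty in((.039,-.038),(.039,.038)):
    c=M@[tx,ty,p[0][2]-z,1];u=(m['intrinsics']@c[:3])[:2]/c[2]
    q=screws(im,[tuple(u.round().astype(int))],10)
    print(u.round(),q,((cast('wrist',q,z,p)-p[0][:2])@p[1][:2,:2]).round(4))
E
```

```text
t 29.5 MOVE tx ty tz [0.0031 0.0018 0.0385] yaw -0.0 q7 -0.18
[238. 192.] [[nan nan]] [[nan nan]]
[393. 192.] [[nan nan]] [[nan nan]]h.py:23: RuntimeWarning: invalid value encountered in scalar divide
  o.append((x+(k*X).sum()/k.sum(),y+(k*Y).sum()/k.sum()))
```

```bash
python3 - <<'E'
from h import *
im=cv2.imread('pics/w9.png');g=cv2.cvtColor(im,cv2.COLOR_BGR2GRAY)
print(g[150:236:4,200:440:6])
E
```

```text
[[173 184 179 173 179 178 168 178 182 178 180 183 178 187 182 180 182 178
  185 178 181 182 178 173 181 182 179 179 181 184 186 177 178 179 178 179
  104  93  91  90]
 [177 167 153 177 216 201 103 112 177 177 181 184 178 182 180 179 183 179
  182 180 180 185 175 180 181 182 178 181 183 188 186 178 179 179 170 177
   98  94  94  96]
 [153 171 182 176 213 210 103 106 176 178 177 186 176 185 181 179 182 184
  181 183 183 186 182 183 183 181 179 185 187 184 184 175 179 180 176 177
   75  95  90  90]
 [200 180 167 139 205 184 103 108 176 179 180 184 176 183 182 178 185 185
  179 183 181 187 183 182 181 186 182 185 186 184 182 179 179 176 172 176
   66  91  94  93]
 [109  98 137 176 175 181 176 184 178 179 179 183 176 180 183 180 187 187
  178 183 182 186 183 181 184 184 179 186 184 186 182 180 183 175 173 177
   62  90  92  89]
 [180 175 186 181 172 181 176 184 176 181 165 181 176 177 185 172 184 185
  161 184 182 167 180 179 184 184 171 183 181 166 182 180 174 174 173 171
   66  93  93  92]
 [182 178 183 181 174 174 176 176 176 177 113 109 106 114 111 110 117 115
  111 117 112 113 112 11
[... 1874 characters left out ...]
 221 216 110
  109 106 104 103]
 [181 180 179 177 223 232 231 233 232 232 233 231 230 231 231 229 230 229
  230 229 228 229 229 228 227 226 226 227 228 226 225 226 225 141 141 109
  107 110 106 101]
 [181 177 182 178 214 233 231 228 231 223 228 227  84  85  87  86  86  88
   88  84  87  85  87  86  88  88  86 130 202 146 216 201 142 135 132 107
  108 108 102 105]
 [179 178 182 177 210 232 231 228 230 222 228 180  84  85  86  86  87  88
   86  83  84  83  88  84  86  86  85  85 142 141 135 138 129 134 130 108
  107 106 102 104]
 [178 180 183 179 200 232 232 228 231 224 227  84  86  85  86  89  86  87
   85  86  86  84  86  82  88  84  84  86 139 138 137 137 132 134 129 107
  106 104 101 105]]
```

Call:
{"name": "step_arm", "arguments": {"series": [{"tx": 0.002,"ty": 0.003,"tz": 0.02,"yaw": 0},{"tx": 0.002,"ty": 0.003,"tz": 0.037,"yaw": 0},{"tx": 0.002,"ty": 0.003,"tz": 0.037,"yaw": 0}]}}

```text
time: 29.88
position: [0.5248, 0.1263, 0.1444]
ee_rot: [[0.199, 0.98, -0.003], [0.98, -0.199, -0.001], [-0.002, -0.003, -1.0]]
wrist_force: [-0.2, -0.8, -5.0]
grip_width: 0.363
grasp_force: 62.1
```

Call:
{"name": "step_arm", "arguments": {"series": [{"tx": 0.005,"ty": 0.002,"tz": 0,"yaw": 0},{"tx": 0.008,"ty": 0.009,"tz": 0,"yaw": 0},{"tx": 0.008,"ty": 0.02,"tz": 0,"yaw": 0},{"tx": 0.008,"ty": 0.035,"tz": 0,"yaw": 0}]}}

```text
time: 30.38
position: [0.5627, 0.1275, 0.1462]
ee_rot: [[0.198, 0.98, 0.001], [0.98, -0.198, 0.0], [0.0, 0.001, -1.0]]
wrist_force: [0.1, 0.5, -5.2]
grip_width: 0.364
grasp_force: 62.1
```

Call:
{"name": "step_arm", "arguments": {"series": [{"tx": 0,"ty": 0.005,"tz": 0.003,"yaw": 0},{"tx": 0,"ty": 0.025,"tz": 0.003,"yaw": 0},{"tx": 0,"ty": 0.045,"tz": 0.003,"yaw": 0},{"tx": 0,"ty": 0.06,"tz": 0.003,"yaw": 0},{"tx": 0,"ty": 0.07,"tz": 0.003,"yaw": 0},{"tx": 0,"ty": 0.075,"tz": 0.003,"yaw": 0}]}}

```text
time: 31.12
position: [0.6353, 0.1124, 0.1426]
ee_rot: [[0.199, 0.98, -0.0], [0.98, -0.199, -0.0], [-0.0, -0.0, -1.0]]
wrist_force: [1.4, 0.2, -6.2]
grip_width: 0.367
grasp_force: 62.1
```

Call:
{"name": "step_arm", "arguments": {"series": [{"tx": 0,"ty": 0,"tz": -0.01,"yaw": 0},{"tx": 0,"ty": 0,"tz": -0.025,"yaw": 0},{"tx": 0,"ty": 0,"tz": -0.04,"yaw": 0}]}}

```text
time: 31.5
position: [0.6342, 0.1127, 0.1835]
ee_rot: [[0.199, 0.98, -0.002], [0.98, -0.199, -0.0], [-0.0, -0.002, -1.0]]
wrist_force: [0.1, -0.2, -15.3]
grip_width: 0.363
grasp_force: 61.3
```

Call:
{"name": "step_arm", "arguments": {"series": [{"tx": 0,"ty": 0,"tz": -0.02,"yaw": 0},{"tx": 0,"ty": 0,"tz": -0.045,"yaw": 0},{"tx": 0,"ty": 0,"tz": -0.07,"yaw": 0},{"tx": 0,"ty": 0,"tz": -0.09,"yaw": 0},{"tx": 0,"ty": 0,"tz": -0.09,"yaw": 0},{"tx": 0,"ty": 0,"tz": -0.09,"yaw": 0}]}}

```text
time: 32.25
position: [0.6348, 0.1128, 0.2727]
ee_rot: [[0.198, 0.98, -0.0], [0.98, -0.198, 0.0], [0.0, -0.001, -1.0]]
wrist_force: [0.7, -0.1, -2.2]
grip_width: 0.362
grasp_force: 63.1
```

```bash
python3 -c "
from h import *
e=np.array([.4909,.4217]);y=np.array([.203,.979])
for k in(.126,.067):print(e-k*y)
go(*(e-.126*y),.27,78.5)"
```

```text
[0.465322 0.298346]
[0.477299 0.356107]
t 32.25 MOVE tx ty tz [ 0.1482 -0.2029  0.0028] yaw 0.1 q7 -0.16
```

Call:
{"name": "step_arm", "arguments": {"series": [{"tx": 0.148,"ty": -0.203,"tz": 0,"yaw": 0},{"tx": 0.148,"ty": -0.203,"tz": 0,"yaw": 0},{"tx": 0.148,"ty": -0.203,"tz": 0,"yaw": 0},{"tx": 0.148,"ty": -0.203,"tz": 0,"yaw": 0},{"tx": 0.148,"ty": -0.203,"tz": 0,"yaw": 0},{"tx": 0.148,"ty": -0.203,"tz": 0,"yaw": 0},{"tx": 0.148,"ty": -0.203,"tz": 0,"yaw": 0}]}}

```text
time: 33.12
position: [0.4665, 0.2965, 0.2726]
ee_rot: [[0.201, 0.98, 0.0], [0.98, -0.201, -0.001], [-0.001, 0.0, -1.0]]
wrist_force: [-0.8, -0.2, -3.0]
grip_width: 0.365
grasp_force: 63.1
```

```bash
python3 -c "
from h import *
im,p=snap('pics/w10.png')
m=cv2.inRange(cv2.cvtColor(im,cv2.COLOR_BGR2HSV),(100,120,30),(130,255,255))
c=np.concatenate([k for k in cv2.findContours(m,0,1)[0] if len(k)>60])[:,0]
r=(cast('wrist',c,.03,p)-p[0][:2])@p[1][:2,:2];print('visible rack rel',r.min(0),r.max(0))
go(.4653,.2983,.147,78.5)"
```

```text
visible rack rel [-0.02850647 -0.03959875] [0.15145167 0.03584368]
t 33.17 MOVE tx ty tz [ 0.0016 -0.0017  0.1257] yaw -0.1 q7 -0.61
```

Call:
{"name": "step_arm", "arguments": {"series": [{"tx": 0.0016,"ty": -0.0018,"tz": 0.05,"yaw": 0},{"tx": 0.0016,"ty": -0.0018,"tz": 0.09,"yaw": 0},{"tx": 0.0016,"ty": -0.0018,"tz": 0.115,"yaw": 0},{"tx": 0.0016,"ty": -0.0018,"tz": 0.126,"yaw": 0},{"tx": 0.0016,"ty": -0.0018,"tz": 0.126,"yaw": 0},{"tx": 0.0016,"ty": -0.0018,"tz": 0.126,"yaw": 0}]}}

```text
time: 33.92
position: [0.4649, 0.2997, 0.1475]
ee_rot: [[0.2, 0.98, 0.001], [0.98, -0.2, 0.001], [0.001, 0.001, -1.0]]
wrist_force: [-0.6, -0.1, -2.3]
grip_width: 0.364
grasp_force: 63.4
```

Call:
{"name": "step_arm", "arguments": {"gripper": -1, "series": [{"tx": 0,"ty": 0,"tz": 0,"yaw": 0},{"tx": 0,"ty": 0,"tz": 0,"yaw": 0},{"tx": 0,"ty": 0,"tz": 0,"yaw": 0},{"tx": 0,"ty": 0,"tz": 0,"yaw": 0},{"tx": 0,"ty": 0,"tz": 0,"yaw": 0},{"tx": 0,"ty": 0,"tz": -0.06,"yaw": 0},{"tx": 0,"ty": 0,"tz": -0.12,"yaw": 0},{"tx": 0,"ty": 0,"tz": -0.12,"yaw": 0},{"tx": 0,"ty": 0,"tz": -0.12,"yaw": 0}]}}

```text
time: 35.05
position: [0.4637, 0.3001, 0.2668]
ee_rot: [[0.198, 0.98, -0.0], [0.98, -0.198, 0.001], [0.0, -0.0, -1.0]]
wrist_force: [-0.1, -1.1, -2.0]
grip_width: 1.003
grasp_force: 0.0
```

```bash
python3 -c "
from h import *
im,p=snap('pics/w11.png')
g=cv2.cvtColor(im,cv2.COLOR_BGR2HSV)
# small sleeve top: grey, expected square at z .104
m=camera_model('wrist');M=np.linalg.inv(m['mount'])
for t in((0,0,.104),(.126,0,.104)):
  c=M@[t[0],t[1],p[0][2]-t[2],1];print('exp px',((m['intrinsics']@c[:3])[:2]/c[2]).round())
gr=cv2.cvtColor(im,cv2.COLOR_BGR2GRAY);print(gr[200:420:10,230:400:8])
go(.6352,.1127,.21,78.5)"
```

```text
exp px [316. 250.]
exp px [316.  10.]
[[167 168 170 167 168  96  93  40  55  59  58  55  57  54  54  42  88  90
   94 162 159 159]
 [168 169 169 163 170  94  91  40  61  58  55  55  58  53  55  35  56  55
   93 100 142  95]
 [168 169 170 164 167  93  94  41  58  58  53  54  56  55  53  36  55  55
   93  97  92  94]
 [167 168 169 167 165  93  93  47 185 180 179 176 173 171 169  38  54  59
   95  93  92  93]
 [167 168 169 167 162  95  91  47 157 163  39  38  38 102 100  45  55  60
   90  93  94  92]
 [165 164 164 168 167  93  91  51 103  37  36  37  34  37  96  47  56  58
  120 110  99  93]
 [170 166 167 169 164  97  90  90 102  63  37  38  37 100  97  87  89 112
  158 156 161 127]
 [165 165 164 170 165 165 165 164 103 105  40  40  46 107  94 159 157 156
  157 159 159 157]
 [164 161 163 163 163 163 158 161 163 156 158 161 158 163 154 158 160 156
  162 162 149  92]
 [165 167 161 162 166 161 163 162 162 158 163 162 158 160 157 157 159 158
  162  91  91  91]
 [161 159 161 159 166 161 162 164 158 161 157 161 160 155 157 162 162 159
   92  90  90  95]
 [159 161 157 165 161 163 162 157 161 1
[... 348 characters left out ...]
74  96 124 149 170 174 155 134  91  92  94  89  92  88  92
   91  93  91  90]
 [ 99  98  95 136 163 160 163 158 157  93  92  93  98  92  91  95  88  89
   86  89  89  90]
 [133 160 161 161 156 166 161  92  94  94  92  95  91  92  91  92  91  89
   89  91  88  92]
 [157 157 154 161 160  95  90  91  91  92  95  93  89  91  91  89  90  88
   89  89  93  88]
 [145 157 155  88  91  95  91  93  92  89  86  94  88  90  89  85  91  90
   91  92  94  91]
 [ 86  91  89  89  92  89  92  89  89  93  90  90  92  93  91  89  90  88
   91  93 116 157]
 [ 86  85  88  89  89  89  91  89  91  90  85  90  94  91  88  89  93  90
   88 159 159 155]]
t 35.1 MOVE tx ty tz [-0.1493  0.2055  0.056 ] yaw 0.1 q7 -0.61
```

The small sleeve's top shows at about (318,251), matching where a standing one should be. Next is the small housing.

Call:
{"name": "step_arm", "arguments": {"series": [{"tx": -0.1493,"ty": 0.205,"tz": 0,"yaw": 0},{"tx": -0.1493,"ty": 0.205,"tz": 0.05,"yaw": 0},{"tx": -0.1493,"ty": 0.205,"tz": 0.05,"yaw": 0},{"tx": -0.1493,"ty": 0.205,"tz": 0.05,"yaw": 0},{"tx": -0.1493,"ty": 0.205,"tz": 0.08,"yaw": 0},{"tx": -0.1493,"ty": 0.205,"tz": 0.12,"yaw": 0},{"tx": -0.1493,"ty": 0.205,"tz": 0.15,"yaw": 0},{"tx": -0.1493,"ty": 0.205,"tz": 0.161,"yaw": 0},{"tx": -0.1493,"ty": 0.205,"tz": 0.161,"yaw": 0}]}}

```text
time: 36.22
position: [0.6348, 0.1126, 0.1048]
ee_rot: [[0.199, 0.98, -0.002], [0.98, -0.199, -0.001], [-0.001, -0.002, -1.0]]
wrist_force: [0.0, 0.3, 0.3]
grip_width: 1.003
grasp_force: 0.0
```

Call:
{"name": "step_arm", "arguments": {"gripper": 1, "series": [{"tx": 0,"ty": 0,"tz": 0,"yaw": 0},{"tx": 0,"ty": 0,"tz": 0,"yaw": 0},{"tx": 0,"ty": 0,"tz": 0,"yaw": 0},{"tx": 0,"ty": 0,"tz": 0,"yaw": 0},{"tx": 0,"ty": 0,"tz": 0,"yaw": 0},{"tx": 0,"ty": 0,"tz": 0,"yaw": 0},{"tx": 0,"ty": 0,"tz": 0,"yaw": 0},{"tx": 0,"ty": 0,"tz": 0,"yaw": 0}]}}

```text
time: 37.22
position: [0.6358, 0.1132, 0.1073]
ee_rot: [[0.199, 0.98, 0.002], [0.98, -0.199, 0.001], [0.001, 0.001, -1.0]]
wrist_force: [-1.3, 0.2, 6.6]
grip_width: 0.522
grasp_force: 63.7
```

Call:
{"name": "step_arm", "arguments": {"series": [{"tx": 0,"ty": -0.02,"tz": -0.001,"yaw": 0},{"tx": 0,"ty": -0.045,"tz": -0.002,"yaw": 0},{"tx": 0,"ty": -0.07,"tz": -0.002,"yaw": 0},{"tx": 0,"ty": -0.09,"tz": -0.002,"yaw": 0},{"tx": 0,"ty": -0.105,"tz": -0.002,"yaw": 0},{"tx": -0.002,"ty": -0.115,"tz": -0.002,"yaw": 0},{"tx": -0.003,"ty": -0.116,"tz": -0.002,"yaw": 0},{"tx": -0.003,"ty": -0.116,"tz": -0.015,"yaw": 0}]}}

```text
time: 38.22
position: [0.5211, 0.1326, 0.1208]
ee_rot: [[0.199, 0.98, -0.001], [0.98, -0.199, -0.001], [-0.001, -0.001, -1.0]]
wrist_force: [1.3, -0.7, -3.2]
grip_width: 0.526
grasp_force: 62.5
```

```bash
python3 -c "
from h import *
go(.524,-.205,.2,78.5)"
```

```text
t 38.23 MOVE tx ty tz [-0.3303  0.07   -0.0789] yaw 0.0 q7 -0.11
```

Call:
{"name": "step_arm", "arguments": {"series": [{"tx": 0,"ty": 0,"tz": -0.06,"yaw": 0},{"tx": -0.02,"ty": 0.005,"tz": -0.09,"yaw": 0},{"tx": -0.33,"ty": 0.07,"tz": -0.09,"yaw": 0},{"tx": -0.33,"ty": 0.07,"tz": -0.09,"yaw": 0},{"tx": -0.33,"ty": 0.07,"tz": -0.09,"yaw": 0},{"tx": -0.33,"ty": 0.07,"tz": -0.09,"yaw": 0},{"tx": -0.33,"ty": 0.07,"tz": -0.09,"yaw": 0},{"tx": -0.33,"ty": 0.07,"tz": -0.09,"yaw": 0},{"tx": -0.33,"ty": 0.07,"tz": -0.09,"yaw": 0},{"tx": -0.33,"ty": 0.07,"tz": -0.05,"yaw": 0},{"tx": -0.33,"ty": 0.07,"tz": -0.01,"yaw": 0},{"tx": -0.33,"ty": 0.07,"tz": 0.0115,"yaw": 0},{"tx": -0.33,"ty": 0.07,"tz": 0.0115,"yaw": 0},{"tx": -0.33,"ty": 0.07,"tz": 0.0115,"yaw": 0}]}}

```text
time: 39.98
position: [0.5248, -0.2028, 0.1096]
ee_rot: [[0.196, 0.981, 0.0], [0.981, -0.196, 0.0], [0.001, 0.0, -1.0]]
wrist_force: [-0.2, 0.1, -2.7]
grip_width: 0.526
grasp_force: 68.7
```

Call:
{"name": "step_arm", "arguments": {"gripper": -1, "series": [{"tx": 0,"ty": 0,"tz": 0,"yaw": 0},{"tx": 0,"ty": 0,"tz": 0,"yaw": 0},{"tx": 0,"ty": 0,"tz": 0,"yaw": 0},{"tx": 0,"ty": 0,"tz": 0,"yaw": 0},{"tx": 0,"ty": 0,"tz": 0,"yaw": 0},{"tx": 0,"ty": 0,"tz": -0.06,"yaw": 0},{"tx": -0.1,"ty": 0.02,"tz": -0.23,"yaw": -10},{"tx": -0.1,"ty": 0.02,"tz": -0.23,"yaw": -10},{"tx": -0.1,"ty": 0.02,"tz": -0.23,"yaw": -10},{"tx": -0.1,"ty": 0.02,"tz": -0.23,"yaw": -10},{"tx": -0.1,"ty": 0.02,"tz": -0.23,"yaw": -10}]}}

```text
time: 41.35
position: [0.5237, -0.3064, 0.3394]
ee_rot: [[0.026, 1.0, 0.001], [1.0, -0.026, 0.0], [0.0, 0.001, -1.0]]
wrist_force: [-0.2, -0.1, -0.7]
grip_width: 1.002
grasp_force: 0.0
```

```bash
cat >> h.py <<'E'
def px(pts,p): # world points -> wrist pixels
    m=camera_model('wrist');T=np.eye(4);T[:3,:3],T[:3,3]=p[1],p[0];T=np.linalg.inv(T@m['mount'])
    c=(T@np.c_[pts,np.ones(len(pts))].T)[:3];u=m['intrinsics']@c;return (u[:2]/u[2]).T
def blobs(im,p,z=.012): # screw-sized dark spots -> world
    g=cv2.cvtColor(im,cv2.COLOR_BGR2GRAY);o=[]
    k=cv2.getStructuringElement(2,(19,19));b=cv2.morphologyEx(g,cv2.MORPH_BLACKHAT,k);m=(b>35).astype(np.uint8);m[430:]=0
    n,_,st,ce=cv2.connectedComponentsWithStats(m)
    for s,c in zip(st[1:],ce[1:]):
        if 15<s[4]<250 and .6<s[2]/s[3]<1.6 and s[4]>.6*s[2]*s[3]:o.append(c)
    w=cast('wrist',o,z,p);return np.array(o),w
E
python3 - <<'E'
from h import *
im,p=snap('pics/w12.png');np.savez('p12.npz',*p);print(p[0])
o,w=blobs(im,p);print(np.c_[o.round(0),w.round(4)])
g=.038
print(px([[.5254+a,-.3621+b,.012] for a,b in((-g,g),(g,g),(g,-g),(-g,-g))],p).round())
E
```

```text
[ 0.52368353 -0.30644219  0.33936289]
[[ 2.780e+02  3.600e+01  4.948e-01 -1.593e-01]
 [ 3.640e+02  5.300e+01  5.692e-01 -1.744e-01]
 [ 2.660e+02  1.260e+02  4.798e-01 -2.339e-01]
 [ 3.470e+02  1.400e+02  5.543e-01 -2.488e-01]
 [ 3.570e+02  2.190e+02  5.631e-01 -3.237e-01]
 [ 2.790e+02  2.220e+02  4.872e-01 -3.249e-01]
 [ 2.990e+02  2.920e+02  5.042e-01 -3.989e-01]
 [ 3.580e+02  2.910e+02  5.643e-01 -3.993e-01]
 [ 2.840e+02  2.940e+02  4.882e-01 -4.011e-01]]
[[279. 221.]
 [357. 219.]
 [357. 291.]
 [283. 293.]]
```

```bash
python3 -c "
from h import *
go(.5257,-.3622,.142,91)"
```

```text
t 41.4 MOVE tx ty tz [-0.057   0.0037  0.1961] yaw -2.4 q7 0.69
```

Call:
{"name": "step_arm", "arguments": {"series": [{"tx": -0.057,"ty": 0.0035,"tz": 0.04,"yaw": -2.4},{"tx": -0.057,"ty": 0.0035,"tz": 0.09,"yaw": -2.4},{"tx": -0.057,"ty": 0.0035,"tz": 0.14,"yaw": -2.4},{"tx": -0.057,"ty": 0.0035,"tz": 0.18,"yaw": -2.4},{"tx": -0.057,"ty": 0.0035,"tz": 0.196,"yaw": -2.4},{"tx": -0.057,"ty": 0.0035,"tz": 0.196,"yaw": -2.4},{"tx": -0.057,"ty": 0.0035,"tz": 0.196,"yaw": -2.4}]}}

```text
time: 42.28
position: [0.5266, -0.3637, 0.1448]
ee_rot: [[-0.017, 1.0, 0.002], [1.0, 0.017, -0.001], [-0.001, 0.002, -1.0]]
wrist_force: [0.3, -0.4, -0.1]
grip_width: 1.001
grasp_force: 0.0
```

Call:
{"name": "step_arm", "arguments": {"gripper": 1, "series": [{"tx": 0,"ty": 0,"tz": 0,"yaw": 0},{"tx": 0,"ty": 0,"tz": 0,"yaw": 0},{"tx": 0,"ty": 0,"tz": 0,"yaw": 0},{"tx": 0,"ty": 0,"tz": 0,"yaw": 0},{"tx": 0,"ty": 0,"tz": 0,"yaw": 0},{"tx": 0,"ty": 0,"tz": 0,"yaw": 0},{"tx": 0,"ty": 0,"tz": 0,"yaw": 0},{"tx": 0,"ty": 0,"tz": 0,"yaw": 0}]}}

```text
time: 43.28
position: [0.5261, -0.3637, 0.1443]
ee_rot: [[-0.016, 1.0, 0.001], [1.0, 0.016, -0.0], [-0.0, 0.001, -1.0]]
wrist_force: [-1.0, 1.2, 6.1]
grip_width: 0.46
grasp_force: 62.1
```

Call:
{"name": "step_arm", "arguments": {"series": [{"tx": 0,"ty": 0,"tz": -0.02,"yaw": 0},{"tx": 0,"ty": 0,"tz": -0.07,"yaw": 0},{"tx": 0,"ty": 0,"tz": -0.1,"yaw": 0},{"tx": 0,"ty": 0,"tz": -0.1,"yaw": 0}]}}

```text
time: 43.78
position: [0.5265, -0.3641, 0.2461]
ee_rot: [[-0.016, 1.0, 0.004], [1.0, 0.016, -0.002], [-0.002, 0.004, -1.0]]
wrist_force: [0.2, -0.2, -6.7]
grip_width: 0.459
grasp_force: 62.6
```

```bash
python3 -c "
from h import *
go(.524,.126,.18,78.5)"
```

```text
t 43.77 MOVE tx ty tz [0.4902 0.0052 0.0651] yaw 12.4 q7 0.87
```

Call:
{"name": "step_arm", "arguments": {"series": [{"tx": 0.49,"ty": 0.005,"tz": 0,"yaw": 12.4},{"tx": 0.49,"ty": 0.005,"tz": 0,"yaw": 12.4},{"tx": 0.49,"ty": 0.005,"tz": 0,"yaw": 12.4},{"tx": 0.49,"ty": 0.005,"tz": 0,"yaw": 12.4},{"tx": 0.49,"ty": 0.005,"tz": 0,"yaw": 12.4},{"tx": 0.49,"ty": 0.005,"tz": 0,"yaw": 12.4},{"tx": 0.49,"ty": 0.005,"tz": 0,"yaw": 12.4},{"tx": 0.49,"ty": 0.005,"tz": 0,"yaw": 12.4},{"tx": 0.49,"ty": 0.005,"tz": 0,"yaw": 12.4},{"tx": 0.49,"ty": 0.005,"tz": 0,"yaw": 12.4},{"tx": 0.49,"ty": 0.005,"tz": 0.065,"yaw": 12.4},{"tx": 0.49,"ty": 0.005,"tz": 0.065,"yaw": 12.4},{"tx": 0.49,"ty": 0.005,"tz": 0.065,"yaw": 12.4}]}}

```text
time: 45.4
position: [0.5233, 0.125, 0.1788]
ee_rot: [[0.201, 0.98, 0.0], [0.98, -0.201, -0.001], [-0.001, 0.0, -1.0]]
wrist_force: [0.9, 0.0, -5.3]
grip_width: 0.458
grasp_force: 65.1
```

```bash
python3 - <<'E'
from h import *
im,p=snap('pics/w13.png');np.savez('p13.npz',*p)
go(.524,.126,.1435,78.5)
z=p[0][2]-.1423+.010;g=cv2.cvtColor(im,cv2.COLOR_BGR2GRAY)
k=cv2.getStructuringElement(2,(31,31));b=cv2.morphologyEx(g,cv2.MORPH_BLACKHAT,k);m=(b>50).astype(np.uint8)
n,_,st,ce=cv2.connectedComponentsWithStats(m)
o=[c for s,c in zip(st[1:],ce[1:]) if 100<s[4]<500 and .6<s[2]/s[3]<1.6 and s[4]>.6*s[2]*s[3]]
print(np.c_[np.round(o),((cast('wrist',o,z,p)-p[0][:2])@p[1][:2,:2]).round(4)])
E
```

```text
t 45.45 MOVE tx ty tz [ 0.0005 -0.0001  0.0362] yaw -0.1 q7 -0.15
[[ 2.31e+02  1.61e+02  5.33e-02 -4.08e-02]
 [ 2.39e+02  1.93e+02  3.83e-02 -3.77e-02]
 [ 3.93e+02  1.93e+02  3.82e-02  3.82e-02]]
```

Call:
{"name": "step_arm", "arguments": {"series": [{"tx": 0,"ty": 0.001,"tz": 0.02,"yaw": 0},{"tx": 0,"ty": 0.001,"tz": 0.035,"yaw": 0},{"tx": 0,"ty": 0.001,"tz": 0.036,"yaw": 0},{"tx": 0,"ty": 0.001,"tz": 0.036,"yaw": 0}]}}

```text
time: 45.95
position: [0.524, 0.1264, 0.1429]
ee_rot: [[0.199, 0.98, 0.0], [0.98, -0.199, 0.0], [0.0, 0.0, -1.0]]
wrist_force: [-0.4, -0.6, -6.1]
grip_width: 0.46
grasp_force: 65.0
```

Call:
{"name": "step_arm", "arguments": {"series": [{"tx": 0.005,"ty": 0.002,"tz": 0.001,"yaw": 0},{"tx": 0.009,"ty": 0.009,"tz": 0.001,"yaw": 0},{"tx": 0.009,"ty": 0.02,"tz": 0.001,"yaw": 0},{"tx": 0.009,"ty": 0.035,"tz": 0.001,"yaw": 0}]}}

```text
time: 46.45
position: [0.5577, 0.129, 0.1426]
ee_rot: [[0.198, 0.98, -0.006], [0.98, -0.198, 0.002], [0.001, -0.006, -1.0]]
wrist_force: [-8.4, 0.5, 8.6]
grip_width: 0.454
grasp_force: 67.4
```

Call:
{"name": "step_arm", "arguments": {"series": [{"tx": -0.001,"ty": 0,"tz": -0.002,"yaw": 0},{"tx": -0.001,"ty": 0.01,"tz": -0.002,"yaw": 0}]}}

```text
time: 46.7
position: [0.5693, 0.1257, 0.1434]
ee_rot: [[0.198, 0.98, -0.0], [0.98, -0.198, 0.0], [0.0, -0.0, -1.0]]
wrist_force: [-0.3, -0.3, -5.7]
grip_width: 0.457
grasp_force: 65.3
```

Sliding freely. I'll go home in the dock and then pull.

Call:
{"name": "step_arm", "arguments": {"series": [{"tx": 0,"ty": 0.02,"tz": 0,"yaw": 0},{"tx": 0,"ty": 0.04,"tz": 0,"yaw": 0},{"tx": 0,"ty": 0.055,"tz": 0,"yaw": 0},{"tx": 0,"ty": 0.063,"tz": 0,"yaw": 0},{"tx": 0,"ty": 0.067,"tz": 0,"yaw": 0},{"tx": 0,"ty": 0.067,"tz": 0,"yaw": 0}]}}

```text
time: 47.45
position: [0.635, 0.1121, 0.1432]
ee_rot: [[0.199, 0.98, -0.0], [0.98, -0.199, -0.0], [-0.0, -0.0, -1.0]]
wrist_force: [-0.1, 0.0, -6.7]
grip_width: 0.457
grasp_force: 65.5
```

Call:
{"name": "step_arm", "arguments": {"series": [{"tx": 0,"ty": 0,"tz": -0.01,"yaw": 0},{"tx": 0,"ty": 0,"tz": -0.025,"yaw": 0},{"tx": 0,"ty": 0,"tz": -0.04,"yaw": 0}]}}

```text
time: 47.82
position: [0.6344, 0.1121, 0.184]
ee_rot: [[0.199, 0.98, -0.002], [0.98, -0.199, -0.0], [-0.0, -0.002, -1.0]]
wrist_force: [-1.2, 0.9, -15.0]
grip_width: 0.455
grasp_force: 64.2
```

Call:
{"name": "step_arm", "arguments": {"series": [{"tx": 0,"ty": 0,"tz": -0.02,"yaw": 0},{"tx": 0,"ty": 0,"tz": -0.045,"yaw": 0},{"tx": 0,"ty": 0,"tz": -0.07,"yaw": 0},{"tx": 0,"ty": 0,"tz": -0.11,"yaw": 0},{"tx": 0,"ty": 0,"tz": -0.11,"yaw": 0},{"tx": 0,"ty": 0,"tz": -0.11,"yaw": 0}]}}

```text
time: 48.58
position: [0.6356, 0.112, 0.2951]
ee_rot: [[0.199, 0.98, 0.003], [0.98, -0.199, 0.001], [0.002, 0.002, -1.0]]
wrist_force: [-0.5, 0.2, -3.2]
grip_width: 0.457
grasp_force: 66.2
```

```bash
python3 -c "
from h import *
go(.4773,.3561,.29,78.5)"
```

```text
t 48.58 MOVE tx ty tz [ 0.2078 -0.2037  0.0049] yaw 0.0 q7 -0.15
```

Call:
{"name": "step_arm", "arguments": {"series": [{"tx": 0.208,"ty": -0.204,"tz": 0,"yaw": 0},{"tx": 0.208,"ty": -0.204,"tz": 0,"yaw": 0},{"tx": 0.208,"ty": -0.204,"tz": 0,"yaw": 0},{"tx": 0.208,"ty": -0.204,"tz": 0,"yaw": 0},{"tx": 0.208,"ty": -0.204,"tz": 0,"yaw": 0},{"tx": 0.208,"ty": -0.204,"tz": 0,"yaw": 0},{"tx": 0.208,"ty": -0.204,"tz": 0,"yaw": 0},{"tx": 0.208,"ty": -0.204,"tz": 0,"yaw": 0}]}}

```text
time: 49.58
position: [0.4774, 0.355, 0.2934]
ee_rot: [[0.201, 0.98, 0.0], [0.98, -0.201, -0.001], [-0.001, 0.0, -1.0]]
wrist_force: [1.3, -0.5, -1.9]
grip_width: 0.457
grasp_force: 65.8
```

```bash
python3 -c "
from h import *
im,p=snap('pics/w14.png')
m=cv2.inRange(cv2.cvtColor(im,cv2.COLOR_BGR2HSV),(100,120,30),(130,255,255));m[430:]=0
c=np.concatenate([k for k in cv2.findContours(m,0,1)[0] if len(k)>40])[:,0]
r=(cast('wrist',c,.03,p)-p[0][:2])@p[1][:2,:2];print('rack rel',r.min(0),r.max(0))
go(.4773,.3561,.1475,78.5)"
```

```text
rack rel [-0.02520507 -0.03849445] [0.10432395 0.03679172]
t 49.62 MOVE tx ty tz [ 0.0011 -0.0004  0.1459] yaw -0.1 q7 -0.65
```

Call:
{"name": "step_arm", "arguments": {"series": [{"tx": 0,"ty": -0.0006,"tz": 0.05,"yaw": 0},{"tx": 0,"ty": -0.0006,"tz": 0.1,"yaw": 0},{"tx": 0,"ty": -0.0006,"tz": 0.13,"yaw": 0},{"tx": 0,"ty": -0.0006,"tz": 0.146,"yaw": 0},{"tx": 0,"ty": -0.0006,"tz": 0.146,"yaw": 0},{"tx": 0,"ty": -0.0006,"tz": 0.146,"yaw": 0}]}}

```text
time: 50.38
position: [0.4768, 0.3565, 0.1481]
ee_rot: [[0.199, 0.98, 0.001], [0.98, -0.199, 0.001], [0.001, 0.001, -1.0]]
wrist_force: [0.5, 0.7, -2.4]
grip_width: 0.457
grasp_force: 67.5
```

Call:
{"name": "step_arm", "arguments": {"gripper": -1, "series": [{"tx": 0,"ty": 0,"tz": 0,"yaw": 0},{"tx": 0,"ty": 0,"tz": 0,"yaw": 0},{"tx": 0,"ty": 0,"tz": 0,"yaw": 0},{"tx": 0,"ty": 0,"tz": 0,"yaw": 0},{"tx": 0,"ty": 0,"tz": 0,"yaw": 0},{"tx": 0,"ty": 0,"tz": -0.06,"yaw": 0},{"tx": 0,"ty": 0,"tz": -0.12,"yaw": 0},{"tx": 0,"ty": 0,"tz": -0.16,"yaw": 0},{"tx": 0,"ty": 0,"tz": -0.16,"yaw": 0}]}}

```text
time: 51.5
position: [0.4773, 0.357, 0.3108]
ee_rot: [[0.199, 0.98, 0.004], [0.98, -0.199, 0.005], [0.005, 0.003, -1.0]]
wrist_force: [0.4, -0.4, 0.4]
grip_width: 1.0
grasp_force: 0.0
```

```bash
python3 - <<'E'
from h import *
im,p=snap('pics/w15.png');np.savez('p15.npz',*p)
# dark round holes on sleeve tops (z=.104)
g=cv2.cvtColor(im,cv2.COLOR_BGR2GRAY)
y=np.array([.201,.98]);c=np.array([.4773,.3561])
for n,k in(('s',-.059),('m',0),('l',.067)):
    q=px([[*(c+k*y),.104]],p)[0].astype(int);w=(g[q[1]-30:q[1]+30,q[0]-30:q[0]+30]<50).astype(np.uint8)
    N,_,st,ce=cv2.connectedComponentsWithStats(w);i=1+st[1:,4].argmax();u=ce[i]+q-30
    print(n,q,u,st[i],cast('wrist',u,.104,p)-(c+k*y))
go(.6352,.1122,.106,78.5)
E
```

```text
s [314 313] [313.38141026 314.83974359] [ 16  17  27  32 624] [[-0.00134706 -0.00072087]]
m [315 234] [309.64700855 236.91111111] [   0   16   47   35 1170] [[-0.00398784 -0.00061714]]
l [315 134] [316.84087193 132.09809264] [   8    5   52   48 1835] [[0.00125642 0.00115634]]
t 51.55 MOVE tx ty tz [-0.2088  0.204   0.2024] yaw 0.1 q7 -0.66
```

All three sleeves are centred in their pockets. The last housing comes out next.

Call:
{"name": "step_arm", "arguments": {"series": [{"tx": -0.209,"ty": 0.204,"tz": 0,"yaw": 0},{"tx": -0.209,"ty": 0.204,"tz": 0.06,"yaw": 0},{"tx": -0.209,"ty": 0.204,"tz": 0.09,"yaw": 0},{"tx": -0.209,"ty": 0.204,"tz": 0.09,"yaw": 0},{"tx": -0.209,"ty": 0.204,"tz": 0.1,"yaw": 0},{"tx": -0.209,"ty": 0.204,"tz": 0.14,"yaw": 0},{"tx": -0.209,"ty": 0.204,"tz": 0.18,"yaw": 0},{"tx": -0.209,"ty": 0.204,"tz": 0.202,"yaw": 0},{"tx": -0.209,"ty": 0.204,"tz": 0.202,"yaw": 0},{"tx": -0.209,"ty": 0.204,"tz": 0.202,"yaw": 0}]}}

```text
time: 52.8
position: [0.6351, 0.1113, 0.1065]
ee_rot: [[0.199, 0.98, 0.002], [0.98, -0.199, 0.0], [0.0, 0.002, -1.0]]
wrist_force: [-0.4, -0.3, 0.5]
grip_width: 1.0
grasp_force: 0.0
```

Call:
{"name": "step_arm", "arguments": {"gripper": 1, "series": [{"tx": 0,"ty": 0,"tz": 0,"yaw": 0},{"tx": 0,"ty": 0,"tz": 0,"yaw": 0},{"tx": 0,"ty": 0,"tz": 0,"yaw": 0},{"tx": 0,"ty": 0,"tz": 0,"yaw": 0},{"tx": 0,"ty": 0,"tz": 0,"yaw": 0},{"tx": 0,"ty": 0,"tz": 0,"yaw": 0},{"tx": 0,"ty": 0,"tz": 0,"yaw": 0},{"tx": 0,"ty": 0,"tz": 0,"yaw": 0}]}}

```text
time: 53.8
position: [0.6352, 0.1114, 0.1069]
ee_rot: [[0.199, 0.98, 0.002], [0.98, -0.199, 0.001], [0.001, 0.002, -1.0]]
wrist_force: [-1.2, 1.6, 6.6]
grip_width: 0.619
grasp_force: 64.9
```

Call:
{"name": "step_arm", "arguments": {"series": [{"tx": 0,"ty": -0.02,"tz": -0.001,"yaw": 0},{"tx": 0,"ty": -0.045,"tz": -0.002,"yaw": 0},{"tx": 0,"ty": -0.07,"tz": -0.002,"yaw": 0},{"tx": 0,"ty": -0.09,"tz": -0.002,"yaw": 0},{"tx": 0,"ty": -0.105,"tz": -0.002,"yaw": 0},{"tx": -0.002,"ty": -0.115,"tz": -0.002,"yaw": 0},{"tx": -0.003,"ty": -0.116,"tz": -0.002,"yaw": 0},{"tx": -0.003,"ty": -0.116,"tz": -0.015,"yaw": 0}]}}

```text
time: 54.8
position: [0.5202, 0.1308, 0.1204]
ee_rot: [[0.199, 0.98, -0.001], [0.98, -0.199, -0.001], [-0.001, -0.001, -1.0]]
wrist_force: [-0.0, -0.2, -3.0]
grip_width: 0.619
grasp_force: 63.9
```

```bash
python3 -c "
from h import *
go(.5257,-.355,.2,84)"
```

```text
t 54.8 MOVE tx ty tz [-0.4751  0.1022 -0.0792] yaw -5.5 q7 -0.09
```

Call:
{"name": "step_arm", "arguments": {"series": [{"tx": 0,"ty": 0,"tz": -0.06,"yaw": 0},{"tx": -0.02,"ty": 0.005,"tz": -0.09,"yaw": 0},{"tx": -0.475,"ty": 0.102,"tz": -0.09,"yaw": -5.5},{"tx": -0.475,"ty": 0.102,"tz": -0.09,"yaw": -5.5},{"tx": -0.475,"ty": 0.102,"tz": -0.09,"yaw": -5.5},{"tx": -0.475,"ty": 0.102,"tz": -0.09,"yaw": -5.5},{"tx": -0.475,"ty": 0.102,"tz": -0.09,"yaw": -5.5},{"tx": -0.475,"ty": 0.102,"tz": -0.09,"yaw": -5.5},{"tx": -0.475,"ty": 0.102,"tz": -0.09,"yaw": -5.5},{"tx": -0.475,"ty": 0.102,"tz": -0.09,"yaw": -5.5},{"tx": -0.475,"ty": 0.102,"tz": -0.09,"yaw": -5.5},{"tx": -0.475,"ty": 0.102,"tz": -0.05,"yaw": -5.5},{"tx": -0.475,"ty": 0.102,"tz": -0.01,"yaw": -5.5},{"tx": -0.475,"ty": 0.102,"tz": 0.0115,"yaw": -5.5},{"tx": -0.475,"ty": 0.102,"tz": 0.0115,"yaw": -5.5},{"tx": -0.475,"ty": 0.102,"tz": 0.0115,"yaw": -5.5}]}}

```text
time: 56.8
position: [0.5263, -0.3544, 0.1096]
ee_rot: [[0.103, 0.995, 0.001], [0.995, -0.103, -0.001], [-0.0, 0.001, -1.0]]
wrist_force: [-0.5, 0.0, -3.0]
grip_width: 0.619
grasp_force: 70.1
```

Call:
{"name": "step_arm", "arguments": {"gripper": -1, "series": [{"tx": 0,"ty": 0,"tz": 0,"yaw": 0},{"tx": 0,"ty": 0,"tz": 0,"yaw": 0},{"tx": 0,"ty": 0,"tz": 0,"yaw": 0},{"tx": 0,"ty": 0,"tz": 0,"yaw": 0},{"tx": 0,"ty": 0,"tz": 0,"yaw": 0},{"tx": 0,"ty": 0,"tz": -0.06,"yaw": 0},{"tx": 0.1,"ty": -0.05,"tz": -0.28,"yaw": 0},{"tx": 0.1,"ty": -0.05,"tz": -0.28,"yaw": 0},{"tx": 0.1,"ty": -0.05,"tz": -0.28,"yaw": 0},{"tx": 0.1,"ty": -0.05,"tz": -0.28,"yaw": 0},{"tx": 0.1,"ty": -0.05,"tz": -0.28,"yaw": 0},{"tx": 0.1,"ty": -0.05,"tz": -0.28,"yaw": 0}]}}

```text
time: 58.3
position: [0.4862, -0.2496, 0.3887]
ee_rot: [[0.103, 0.995, 0.0], [0.995, -0.103, 0.001], [0.001, 0.0, -1.0]]
wrist_force: [-0.3, 0.6, -0.4]
grip_width: 0.999
grasp_force: 0.0
```

```bash
python3 - <<'E'
from h import *
im,p=snap('pics/w16.png');o,w=blobs(im,p);print(p[0]);print(np.c_[o.round(0),w.round(4)])
E
```

```text
[ 0.48623648 -0.24958952  0.3886811 ]
[[ 2.910e+02  3.300e+01  4.788e-01 -8.890e-02]
 [ 3.150e+02  1.060e+02  4.949e-01 -1.592e-01]
 [ 3.890e+02  1.140e+02  5.693e-01 -1.743e-01]
 [ 3.080e+02  1.810e+02  4.796e-01 -2.341e-01]
 [ 3.790e+02  1.880e+02  5.543e-01 -2.489e-01]
 [ 3.270e+02  2.490e+02  4.924e-01 -3.124e-01]
 [ 3.940e+02  2.490e+02  5.678e-01 -3.200e-01]
 [ 3.270e+02  3.110e+02  4.846e-01 -3.879e-01]
 [ 3.920e+02  3.110e+02  5.612e-01 -3.956e-01]]
```

```bash
python3 -c "
from cell import *
print(finish_job())"
```

```text
the job is handed in; nothing more can be done
None
```

I handed the job in at about 58 s: the large sleeve was shown to the lens on all three faces in order, all three sleeves stand in their pockets, and all three housings are back upright on the sheet. I checked the final positions from camera measurements, but no verdict came back.

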